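# Reload the axle-drilling machine with toy-car bodies

## Robot

A 6-joint arm with a two-finger parallel gripper is mounted at the origin on the work surface. World frame = base frame: x ahead of the robot, y to its left, z up, the work surface at z = 0. Lengths are in m, angles in rad, forces in N, time in s.
With the tool pointing down it reaches from about 0.375 to 0.975 m from the base axis. Payload 3.8 kg.
Tool frame: the origin (TCP) lies at the very end of the fingers, on their centre line; the grasp point (between the pads) lies 19 mm behind it; z points along the fingers, y is the line along which they close (so a half turn about z gives the same grasp; the last joint's range is limited). The gripper opens to 85 mm and grips with 20 to 120 N. Pads are 22 mm wide; open, the fingers measure 114 mm over their backs; the gripper's body (76 mm by 85 mm) begins 54 mm behind the grasp point. The pads swing forward as they close: fully open they stand 13 mm farther back than shut.
Start: joints at [-1.156, 0.264, 1.604, -0, 1.274, -0.037], TCP at [0.295, -0.607, 0.231] pointing down, gripper open.
Joint ranges: [-2.63, 2.63], [-0.94, 2.18], [0.31, 2.57], [-1.31, 4.45], [0, 2.66], [-2.55, 2.55]. Speed limits (rad/s): [2.57, 2.57, 3.14, 3.14, 3.14, 3.14].

## Interface

Orientations are given as a rotation vector (axis times angle).
In Python, from bench import arm gives the robot as it stands. The module is installed in compiled form; this text tells all that it offers.
- The arm moves only by the tool jog_arm, never from a script. Its argument "deltas" is a list of rows, each a list of 3 entries, a list of its own where there are three numbers: the finger opening in m, from 0 to 0.0854, then the shift along the tool's x, y, z in m, then the turn, a rotation vector about the tool's x, y, z in rad. A call has 1 to 20 rows; each row shifts and turns the commanded pose from where the row before left it, along the tool's axes as they then stand; what a row does not reach is not made up. A row lasts 1/10 s, in which the tool goes at most 50 mm and 8.59 degrees, less where a joint would pass 70% of its speed; a pose out of reach is approached as far as the arm can. A call with a gripper value outside its range is refused whole. The fingers move at their own pace and stop on an object; "newtons" is the grip in N (left out, the last holds). Time passes only in rows, so rows that do not move let the fingers close. It gives the time, the measured TCP pose, the force, the opening and the grip force at its end, in the units of the state.
- arm.read_state(): the state, without advancing time (a new reading comes with each control period).
- arm.grab_frame(name): name is "scene" or "top"; returns a dict with "pixels" (420x560x3 uint8, red, green, blue), "fov_y" (degrees; the focal length in pixels is half the picture's height over the tangent of half this angle, whatever the lens; pixels are square), "cx", "cy" (the principal point, pixels), "eye" and "rotation" of the camera in the world. Camera axes: x right, y down, z forward; pixel columns grow to the right and rows downward; lengths in m; the calibration is good to about 2 mm. A picture is of the moment at which its call begins. There is no depth.
- arm.close_job(): hands the job in; it is judged then, once.
The state is a dict: "t": time; "joint_pos": joint angles; "dq": joint speeds; "effort": joint torques, N m; "tool_pos": TCP position; "eef_rot": TCP orientation; "wrist_force": force on the tool from outside, world axes, zero at the start; "ft_torque": the same for the moment, N m; "gripper_width": finger opening in m; "grasp_force": force on a finger pad.
Only numpy, scipy, OpenCV 4.12 (cv2) and the standard library are available. Lean on these libraries where they do the work, as an engineer would, in place of code of your own. Each camera call takes 0.05 s, during which the arm holds its last target. There are 200 camera calls.

## Task

Flip the red stop down into the sloping magazine; then slide every undrilled car body on the bench into the magazine so that they queue up behind the stop, all red nose first, and clear every drilled body out of the catch tray into the blue tote. When all that is done, flip the stop fully up again so that the queue runs down and the first body stands in the drilling nest against the end stop. Do not disturb the glue bottle, the mallet or the chisel.

Things in the scene. Friction and masses are not known exactly. Their poses are not given: they have to be found in the camera images.
- blank1_c (a point): Undrilled wooden toy-car body on the bench; may be absent. 76 mm long, 38 wide, 80 g; cab (the rear 54 mm) 44 high, then a bonnet 22 long and 26 high with red nose and top. The point is the middle of the block: 22 mm above its underside, 38 mm from nose and tail, 16 mm behind the cab's front face. x points to the nose, z up. Stands upright at the start.
- blank2_c (a point): Another undrilled car body, the same in every way as blank1; may be absent.
- blank3_c (a point): Another undrilled car body, the same in every way as blank1; may be absent.
- blank4_c (a point): Another undrilled car body, the same in every way as blank1; may be absent.
- drilled1_c (a point): Drilled car body of the same size, point and axes as blank1, with black axle holes in its sides and a white sticker on the roof. At first it stands in the catch tray, on a floor 4 mm above the bench. May be absent.
- drilled2_c (a point): Another drilled car body like drilled1; may be absent.
- drilled3_c (a point): Another drilled car body like drilled1; may be absent.
- rail_mouth (a point): Magazine: straight aluminium channel sloping down at 20 degrees. Point: on its floor, mid-width, at the tube's mouth, 174 mm above the bench. x runs downhill along the channel, z square to its floor, y across, away from the robot. From x 0 to 294 mm it is a tube: inside 46 wide and 50 high, walls 6 thick, inturned lips on top (55 mm over the floor) leave a 19 mm slot.
- apron (a point): Middle of the open loading apron above the mouth, on its floor, 50 mm uphill of rail_mouth; same axes. It is 102 mm long; two side guides 9 mm high and 5 thick funnel from 63 mm apart at the top end to 49 at the mouth. The floor is waxed: a body let go here upright and in line slides down by itself (friction about 0.15) to the stop or the body ahead.
- rail_stop (a point): Point on the channel floor where the flip stop's uphill face stands when shut, 330 mm downhill of rail_mouth; same axes. Four bodies fit between mouth and stop. The channel walls are 32 mm high and without lips from 300 mm on.
- nest (a point): Where the middle of a body lies when it stands in the drilling nest, nose on the fixed end stop (420 mm downhill of the mouth): 382 mm downhill, 22 mm above the floor. Same axes as rail_mouth.
- rail_foot (a point): Point on the channel's middle line beyond the end stop, 460 mm downhill of rail_mouth, 22 mm above the floor. Same axes.
- flip_stop (a joint): Flip stop: lever with a red blade, hinged on the wall nearer the robot; hinge line parallel to the channel, at x 333, y -30, z 60 mm in the axes of rail_mouth. 0 = shut: blade down in the channel, knob leaning over it. 1.2 rad = open: blade up clear, knob leaning towards the robot. It stays where it is left; about 2 N at the knob moves it.
- stop_knob (a point): Centre of the black ball knob, 30 mm across, on the flip stop's handle rod (12 mm thick), 95 mm from the hinge line, at 55 degrees above the channel's y when shut, 124 when open. Pushed away from the robot it shuts the stop, pulled towards the robot it opens it.
- tote_in (a point): Blue plastic tote, fixed, open at the top: inside 212 mm (its x) by 152 mm (its y), walls 4 mm thick (rim bead to 10 mm), rim 60 mm above the bench. The point is the middle of the inner floor, 4 mm above the bench.
- tray: Steel catch tray of the machine, fixed: 190 mm (x) by 280 mm (y) outside, walls 4 mm thick and 20 mm high, floor 4 mm thick. Origin: middle of its underside.
- glue: Bystander: white glue bottle, 60 mm across, 170 high, standing. Leave alone.
- mallet: Bystander: wooden carver's mallet standing on its head, 84 mm across, 235 high. Leave alone.
- chisel: Bystander: wood chisel lying flat, 270 mm long. Leave alone.
Mind the look-alikes: they are no part of the job. Leave any purple look-alike of the part that bears blank2_c alone.

How it is judged:
On the way, in this order (a step that is already met when the one before it is completed fails the run):
1. the flip stop is down in the channel (value of joint flip_stop below 0.12 rad), for 0.2 s.
2. with the stop down, every undrilled body lies in the channel behind it, nose downhill, and every drilled body lies in the tote (value of joint flip_stop below 0.12 rad and x of blank1_c in the frame of rail_mouth between 0.045 and 0.315 m and y of blank1_c in the frame of rail_mouth between -0.01 and 0.01 m and z of blank1_c in the frame of rail_mouth between 0.012 and 0.032 m and angle between the x axis of each of blank1_c, blank2_c, blank3_c, blank4_c and the x axis of rail_mouth, either way round below 0.15 rad and x of rail_foot in the frame of blank1_c above 0.03 m and linear speed of each of blank1, blank2, blank3, blank4, drilled1, drilled2, drilled3 below 0.03 m/s and x of blank2_c in the frame of rail_mouth between 0.045 and 0.315 m and y of blank2_c in the frame of rail_mouth between -0.01 and 0.01 m and z of blank2_c in the frame of rail_mouth between 0.012 and 0.032 m and x of rail_foot in the frame of blank2_c above 0.03 m and x of blank3_c in the frame of rail_mouth between 0.045 and 0.315 m and y of blank3_c in the frame of rail_mouth between -0.01 and 0.01 m and z of blank3_c in the frame of rail_mouth between 0.012 and 0.032 m and x of rail_foot in the frame of blank3_c above 0.03 m and x of blank4_c in the frame of rail_mouth between 0.045 and 0.315 m and y of blank4_c in the frame of rail_mouth between -0.01 and 0.01 m and z of blank4_c in the frame of rail_mouth between 0.012 and 0.032 m and x of rail_foot in the frame of blank4_c above 0.03 m and x of drilled1_c in the frame of tote_in between -0.105 and 0.105 m and y of drilled1_c in the frame of tote_in between -0.075 and 0.075 m and z of each of drilled1_c, drilled2_c, drilled3_c in the frame of tote_in below 0.05 m and x of drilled2_c in the frame of tote_in between -0.105 and 0.105 m and y of drilled2_c in the frame of tote_in between -0.075 and 0.075 m and x of drilled3_c in the frame of tote_in between -0.105 and 0.105 m and y of drilled3_c in the frame of tote_in between -0.075 and 0.075 m), for 0.3 s.
3. the stop is flipped up and the first body stands in the drilling nest (value of joint flip_stop above 1 rad and x of any of blank1_c, blank2_c, blank3_c, blank4_c in the frame of rail_mouth above 0.37 m), for 0.2 s.
At the end, for the whole second after the job is handed in: The flip stop is up (over 1.0 rad); every undrilled body lies at rest inside the channel (within 10 mm of its middle line, along it within 0.15 rad, right side up on the floor, nose downhill), the first within 12 mm of the end stop; every drilled body lies at rest inside the tote (all of step 3 and x of blank1_c in the frame of rail_mouth between 0.045 and 0.4 m and y of blank1_c in the frame of rail_mouth between -0.01 and 0.01 m and z of blank1_c in the frame of rail_mouth between 0.012 and 0.032 m and angle between the x axis of each of blank1_c, blank2_c, blank3_c, blank4_c and the x axis of rail_mouth, either way round below 0.15 rad and x of rail_foot in the frame of blank1_c above 0.03 m and linear speed of each of blank1, blank2, blank3, blank4, drilled1, drilled2, drilled3 below 0.03 m/s and x of blank2_c in the frame of rail_mouth between 0.045 and 0.4 m and y of blank2_c in the frame of rail_mouth between -0.01 and 0.01 m and z of blank2_c in the frame of rail_mouth between 0.012 and 0.032 m and x of rail_foot in the frame of blank2_c above 0.03 m and x of blank3_c in the frame of rail_mouth between 0.045 and 0.4 m and y of blank3_c in the frame of rail_mouth between -0.01 and 0.01 m and z of blank3_c in the frame of rail_mouth between 0.012 and 0.032 m and x of rail_foot in the frame of blank3_c above 0.03 m and x of blank4_c in the frame of rail_mouth between 0.045 and 0.4 m and y of blank4_c in the frame of rail_mouth between -0.01 and 0.01 m and z of blank4_c in the frame of rail_mouth between 0.012 and 0.032 m and x of rail_foot in the frame of blank4_c above 0.03 m and x of drilled1_c in the frame of tote_in between -0.105 and 0.105 m and y of drilled1_c in the frame of tote_in between -0.075 and 0.075 m and z of each of drilled1_c, drilled2_c, drilled3_c in the frame of tote_in below 0.05 m and x of drilled2_c in the frame of tote_in between -0.105 and 0.105 m and y of drilled2_c in the frame of tote_in between -0.075 and 0.075 m and x of drilled3_c in the frame of tote_in between -0.105 and 0.105 m and y of drilled3_c in the frame of tote_in between -0.075 and 0.075 m); the robot touches nothing.
It fails at once if the glue is disturbed (moved over 30 mm) (distance of glue from where it was at the start of the episode above 0.03 m).
It fails at once if the mallet is disturbed (moved over 30 mm) (distance of mallet from where it was at the start of the episode above 0.03 m).
It fails at once if the chisel is disturbed (moved over 30 mm) (distance of chisel from where it was at the start of the episode above 0.03 m).
Of blank1, blank2, blank3, blank4 only 3 to 4 are there at a start; the rules pass over those that are not, and their reading is None.
Of drilled1, drilled2, drilled3 only 2 to 3 are there at a start; the rules pass over those that are not, and their reading is None.
At some moment in a run one of blank1, blank2, blank3, blank4, drilled1, drilled2, drilled3 may be knocked a few centimetres aside while the robot is not near it.
It also fails if it takes over 210 s, if anything falls off the work surface, if the arm or the gripper's body presses on something with over 40 N, if the wrist force passes 120 N, or if a joint passes its speed limit or range.

## Working session

There is one attempt and no reset: what is moved stays moved. The work goes in short steps, Python scripts to look and compute and a tool call to move; the robot and the scene stay as the last step left them, time stands still between calls to the robot, and variables do not carry over. Pictures are saved under pics/ and viewed, at most 14 in all, crops included, and the job is handed in when it is done.

Besides the shell and the picture viewer there is one more tool, called after "Request:" by a JSON object that holds its "method" and its "body", one argument or row to a line. jog_arm: Moves the arm, as the interface text tells. Its arguments: {"type":"object","properties":{"deltas":{"type":"array","items":{"type":"array"}},"newtons":{"type":"number"}},"required":["deltas"]}

```bash
mkdir -p pics; cat > h.py <<'E'
import numpy as np, cv2
from bench import arm
from scipy.spatial.transform import Rotation as R
def K(f):
    H=f['pixels'].shape[0]; return H/2/np.tan(np.radians(f['fov_y'])/2)
def ray(f,u,v):
    d=np.array([(u-f['cx'])/K(f),(v-f['cy'])/K(f),1.]); return np.array(f['eye']),np.array(f['rotation'])@d
def onz(f,u,v,z):
    e,d=ray(f,u,v); return e+d*(z-e[2])/d[2]
def proj(f,p):
    c=np.array(f['rotation']).T@(np.array(p)-np.array(f['eye'])); return np.array([f['cx'],f['cy']])+K(f)*c[:2]/c[2]
def tri(f,a,g,b):
    e1,d1=ray(f,*a); e2,d2=ray(g,*b); d1/=np.linalg.norm(d1); d2/=np.linalg.norm(d2)
    s=np.linalg.lstsq(np.c_[d1,-d2],e2-e1,rcond=None)[0]; p,q=e1+s[0]*d1,e2+s[1]*d2
    return (p+q)/2,np.linalg.norm(p-q)
def save(n,im,s=1):
    cv2.imwrite('pics/'+n+'.png',cv2.resize(im[:,:,::-1],None,fx=s,fy=s,interpolation=cv2.INTER_CUBIC))
E
python3 - <<'E'
from h import *
import pickle
S=arm.read_state(); print(S)
for n in('top','scene'):
    f=arm.grab_frame(n); pickle.dump(f,open(n+'0.pkl','wb')); save(n+'0',f['pixels'],1.4)
    print(n,f['fov_y'],f['cx'],f['cy'],f['eye'],f['rotation'])
E
```

```text
{'t': 0.0, 'joint_pos': array([-1.15587798e+00,  2.64774350e-01,  1.60535112e+00, -1.83151421e-05,
        1.27369508e+00, -3.68975188e-02]), 'dq': array([-4.30051973e-04,  5.71337710e-04, -1.91942123e-04,  6.20173352e-04,
        2.69934032e-05, -1.22295967e-03]), 'effort': array([ 6.28828875e-04, -5.15115309e+01, -3.67315328e+01, -2.40911896e-05,
        1.29407897e-02,  2.52310872e-05]), 'tool_pos': array([ 0.29440963, -0.60661277,  0.22996009]), 'eef_rot': array([-3.05963698e+00, -7.03208293e-01,  6.84060162e-04]), 'wrist_force': array([-0.19295459, -0.47862887,  1.49797838]), 'ft_torque': array([0.00078288, 0.06847124, 0.03820929]), 'grasp_force': 0.0, 'gripper_width': 0.08545001431374193}
top 52.138548708735286 282.0023863981555 213.6060801637971 [0.50116317 0.07110845 1.52841307] [-2.17469207  2.20830539 -0.06719237]
scene 42.1790708868929 281.4985992382002 203.58560616411754 [1.30129733 0.13486196 1.3149509 ] [-1.84630074 -2.01259222  0.5717744 ]
```

```bash
sed -i "s/np.array(f\['rotation'\])/R.from_rotvec(f['rotation']).as_matrix()/g" h.py; grep -n rotvec h.py|head; python3 -c "
from h import *
import pickle
for n in('top','scene'):
    f=pickle.load(open(n+'0.pkl','rb')); print(R.from_rotvec(f['rotation']).as_matrix().round(2), proj(f,[.294,-.607,.23]))"
```

```text
7:    d=np.array([(u-f['cx'])/K(f),(v-f['cy'])/K(f),1.]); return np.array(f['eye']),R.from_rotvec(f['rotation']).as_matrix()@d
11:    c=R.from_rotvec(f['rotation']).as_matrix().T@(np.array(p)-np.array(f['eye'])); return np.array([f['cx'],f['cy']])+K(f)*c[:2]/c[2]
[[-0.02 -1.    0.06]
 [-1.    0.02 -0.  ]
 [ 0.   -0.06 -1.  ]] [509.22838219 305.24283314]
[[-0.09  0.85 -0.51]
 [ 1.    0.07 -0.06]
 [-0.01 -0.51 -0.86]] [50.35063026 73.78071649]
```

View pics/top0.png

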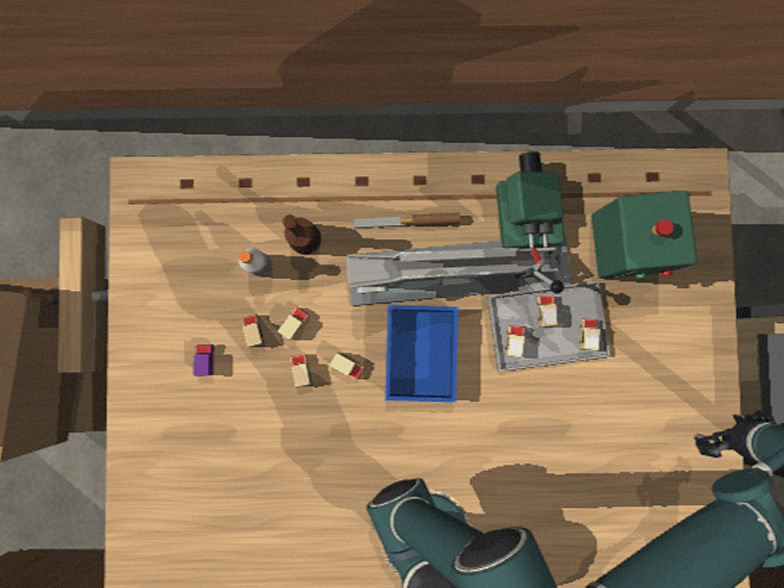

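View pics/scene0.png

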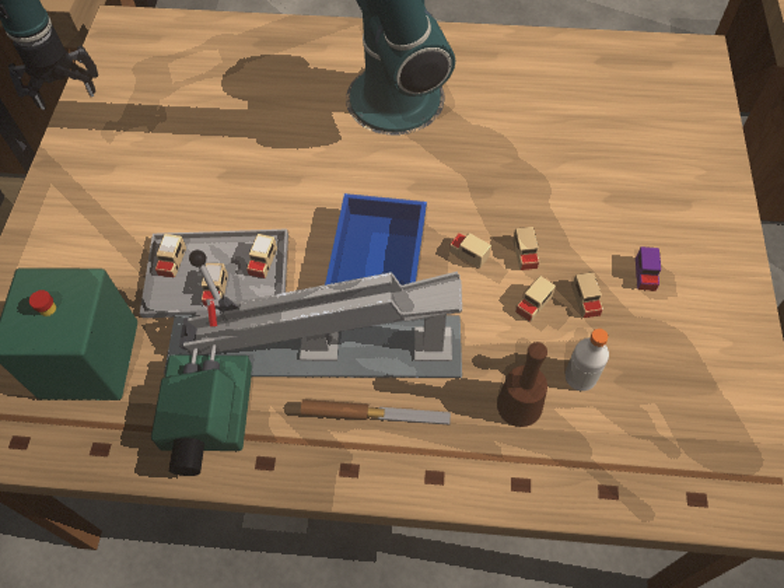

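```bash
python3 - <<'E'
from h import *
import pickle
t=pickle.load(open('top0.pkl','rb'));s=pickle.load(open('scene0.pkl','rb'))
save('topc',t['pixels'][165:285,240:440],4)
save('scenec',s['pixels'][150:260,100:340],3.3)
E
```

```text
(no output)
```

View pics/topc.png

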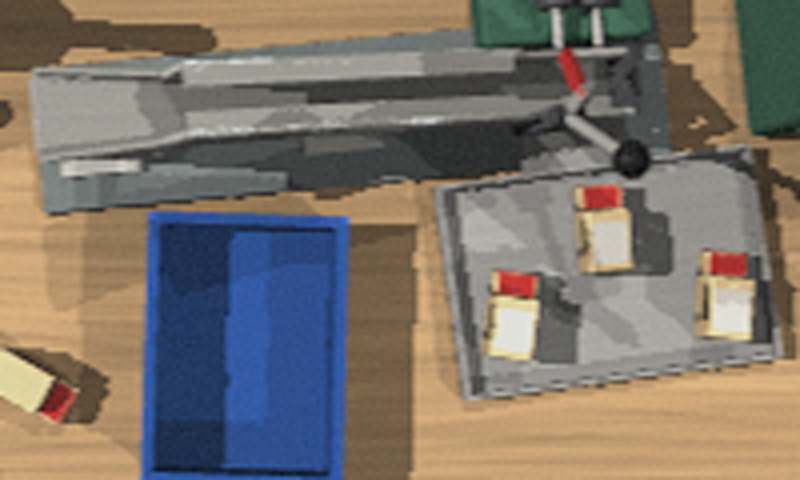

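View pics/scenec.png

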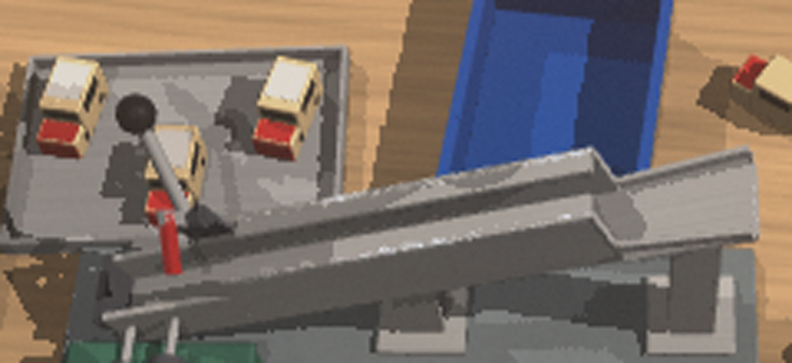

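```bash
cat > rail.py <<'E'
from h import *
def frame(p):
    x0,y0,yaw=p; b=np.radians(20)
    # x downhill: heading yaw, dipping 20deg
    x=np.array([np.cos(yaw)*np.cos(b),np.sin(yaw)*np.cos(b),-np.sin(b)])
    y=np.array([-np.sin(yaw),np.cos(yaw),0]); z=np.cross(x,y)
    return np.c_[x,y,z],np.array([x0,y0,.174])
E
python3 - <<'E'
from rail import *
import pickle
from scipy.optimize import least_squares
t=pickle.load(open('top0.pkl','rb'));s=pickle.load(open('scene0.pkl','rb'))
T=lambda u,v:(240+u/4,165+v/4); S=lambda u,v:(100+u/3.3,150+v/3.3)
print('knob',tri(t,T(631,158),s,S(136,113)))
print('apron near',tri(t,T(42,158),s,S(750,152)),'far',tri(t,T(33,68),s,S(758,236)))
print('tube near',tri(t,T(188,135),s,S(593,150)))
a=np.radians(124)
obs=[(t,T(631,158),(.333,-.03+.095*np.cos(a),.06+.095*np.sin(a))),(s,S(136,113),(.333,-.03+.095*np.cos(a),.06+.095*np.sin(a))),
(t,T(42,156),(-.101,-.0365,.009)),(t,T(33,68),(-.101,.0365,.009)),(s,S(750,152),(-.101,-.0365,.009)),
(t,T(188,135),(0,-.029,.055)),(t,T(183,63),(0,.029,.055)),(s,S(593,150),(0,-.029,.055)),(s,S(592,208),(0,.029,.055))]
def res(p):
    A,o=frame(p); return np.concatenate([proj(f,o+A@np.array(q))-uv for f,uv,q in obs])
r=least_squares(res,[.68,.1,-1.57],loss='soft_l1'); print(r.x,res(r.x).reshape(-1,2).round(1))
np.save('rail.npy',r.x)
A,o=frame(r.x)
for n,q in dict(apron=(-.05,0,0),mouth=(0,0,0),nest=(.382,0,.022),knob=obs[0][2],knobshut=(.333,-.03+.095*np.cos(np.radians(55)),.06+.095*np.sin(np.radians(55)))).items(): print(n,(o+A@np.array(q)).round(4))
# tote corners: rim z .06
print('tote',[onz(t,*T(*c),.06)[:2].round(3) for c in((150,213),(348,216),(344,478),(143,478))])
def blobs(f,mask,z,amin):
    n,l,st,c=cv2.connectedComponentsWithStats(mask.astype(np.uint8))
    return [(st[i,4],c[i].round(1),onz(f,*c[i],z)[:2].round(4)) for i in range(1,n) if st[i,4]>=amin]
hsv=cv2.cvtColor(t['pixels'],cv2.COLOR_RGB2HSV).astype(int)
H,Sa,V=hsv[...,0],hsv[...,1],hsv[...,2]
red=((H<8)|(H>172))&(Sa>150)&(V>90); crm=(H>18)&(H<32)&(V>175)&(Sa<140)
print('red');[print(b) for b in blobs(t,red,.026,10)]
print('cream');[print(b) for b in blobs(t,crm,.044,40)]
E
```

```text
knob (array([ 0.60440943, -0.29306721,  0.19133067]), np.float64(0.0005796877726733368))
apron near (array([0.61032854, 0.16581386, 0.20543235]), np.float64(0.00014827446934400303)) far (array([0.68020907, 0.17330433, 0.20653293]), np.float64(0.0028750019167915054))
tube near (array([0.62529156, 0.05297755, 0.21750586]), np.float64(0.0003625273496148361))
[ 0.65333078  0.07464249 -1.47869987] [[-0.5  0.3]
 [ 0.5 -0. ]
 [ 0.7  0.8]
 [ 0.5 -0.8]
 [-1.  -3.3]
 [-0.1 -0.5]
 [-0.9 -1.3]
 [-0.1 -1.5]
 [ 0.2  2.3]]
apron [0.649  0.1214 0.1911]
mouth [0.6533 0.0746 0.174 ]
nest [ 0.687  -0.2903  0.064 ]
knob [ 0.6037 -0.2919  0.1905]
knobshut [ 0.7108 -0.2816  0.1896]
tote [array([0.574, 0.084]), array([ 0.569, -0.085]), array([ 0.346, -0.077]), array([0.349, 0.093])]
red
(np.int32(111), array([474.3, 162.1]), array([ 0.7634, -0.6137]))
(np.int32(31), array([382.3, 181.9]), array([ 0.6979, -0.2865]))
(np.int32(20), array([476. , 194.8]), array([ 0.6474, -0.6149]))
(np.int32(42), array([389.7, 213.9]), array([ 0.5845, -0.3092]))
(np.int32(42), array([213.6, 224.1]), array([0.5581, 0.3086]))
(
[... 329 characters left out ...]
, array([254.1, 265.1]), array([0.4134, 0.1685]))
cream
(np.int32(41), array([263.7, 206.4]), array([0.6162, 0.1315]))
(np.int32(128), array([391.4, 224.3]), array([ 0.5476, -0.3093]))
(np.int32(52), array([360.4, 223.1]), array([ 0.5532, -0.2022]))
(np.int32(161), array([206.3, 233.2]), array([0.5265, 0.3311]))
(np.int32(108), array([178.8, 238.2]), array([0.5107, 0.4259]))
(np.int32(146), array([421.4, 242.1]), array([ 0.4845, -0.4112]))
(np.int32(114), array([367.8, 246.3]), array([ 0.473 , -0.2256]))
(np.int32(160), array([243.7, 259.8]), array([0.4331, 0.2027]))
(np.int32(113), array([214., 267.]), array([0.4102, 0.3052]))
(np.int32(48), array([294.7, 408.8]), array([-0.0695,  0.0358]))
```

```bash
cat > plan.py <<'E'
import sys,json
from rail import *
RAIL=frame(np.load('rail.npy')) if __import__('os').path.exists('rail.npy') else None
def down(yaw):   # tool pointing down, tool x heading yaw (deg)
    c,s=np.cos(np.radians(yaw)),np.sin(np.radians(yaw))
    return R.from_matrix(np.array([[c,s,0],[s,-c,0],[0,0,-1]]))
def railrot():   # tool square to the channel floor, tool x uphill
    A=RAIL[0]; return R.from_matrix(np.c_[-A[:,0],A[:,1],-A[:,2]])
def plan(wps,step=.045,turn=.14):
    """wps: (pos,rot,opening,min_rows); prints rounded tool-frame rows from the measured pose"""
    S=arm.read_state(); p,r=S['tool_pos'],R.from_rotvec(S['eef_rot']); rows=[]
    for P,Q,g,nmin in wps:
        P=p if P is None else np.array(P,float); Q=r if Q is None else Q
        n=int(max(np.ceil(np.linalg.norm(P-p)/step),np.ceil((r.inv()*Q).magnitude()/turn),nmin))
        p0,r0=p,r; w=(r0.inv()*Q).as_rotvec()
        for k in range(1,n+1):
            d=np.round(r.inv().apply(p0+(P-p0)*k/n-p),3)+0.
            v=np.round((r.inv()*r0*R.from_rotvec(w*k/n)).as_rotvec(),2)+0.
            p=p+r.apply(d); r=r*R.from_rotvec(v)
            rows.append([g,d.tolist(),v.tolist()])
    for i in range(0,len(rows),20): print(json.dumps(rows[i:i+20]).replace(' ','').replace('0.0,','0,').replace('0.0]','0]'))
    print('end',p.round(4),len(rows))
def where():
    S=arm.read_state(); r=R.from_rotvec(S['eef_rot']).as_matrix()
    print('t',round(S['t'],2),'tcp',S['tool_pos'].round(4),'yaw',np.degrees(np.arctan2(r[1,0],r[0,0])).round(1),'F',S['wrist_force'].round(1),'w',round(S['gripper_width'],4),'gf',round(S['grasp_force'],1))
E
python3 - <<'E'
from plan import *
import pickle
t=pickle.load(open('top0.pkl','rb'));s=pickle.load(open('scene0.pkl','rb'))
T=lambda u,v:(240+u/4,165+v/4)
print(tri(t,T(475,47),s,(250/1.4,357/1.4)),tri(t,T(650,38),s,(172/1.4,357/1.4)))
A,o=RAIL
# push points: finger centre behind knob in rail y
def q(y,z): return o+A@np.array([.333,y,z])
print(q(-.083,.139),q(.024,.138),A[:,1])
E
```

```text
(array([ 0.71622349, -0.20390151,  0.03630176]), np.float64(0.0034891346956541047)) (array([ 0.72298632, -0.35721864,  0.02416967]), np.float64(0.003571652193277064))
[ 0.60383256 -0.29192158  0.19072457] [ 0.71034765 -0.28174061  0.18978487] [0.99576212 0.09196632 0.        ]
```

```bash
python3 - <<'E'
from plan import *
import pickle
t=pickle.load(open('top0.pkl','rb'));s=pickle.load(open('scene0.pkl','rb'))
for v in(180,190,200,210,220): print(v,tri(t,(500/1.4,v/1.4),s,(250/1.4,357/1.4)))
save('mach',np.vstack([t['pixels'][100:190,335:435],s['pixels'][245:345,100:200]]),4) if 0 else save('mach',np.hstack([t['pixels'][100:200,340:440],s['pixels'][240:340,100:200]]),4)
E
```

```text
180 (array([ 0.82461244, -0.15034096,  0.27272749]), np.float64(0.014846571441400466))
190 (array([ 0.81073749, -0.15684393,  0.24241247]), np.float64(0.01179219646552378))
200 (array([ 0.79620003, -0.16365099,  0.2106794 ]), np.float64(0.008591755413287614))
210 (array([ 0.78095288, -0.1707833 ,  0.17742958]), np.float64(0.005234672446462154))
220 (array([ 0.76494445, -0.17826394,  0.1425553 ]), np.float64(0.0017093424008124264))
```

View pics/mach.png

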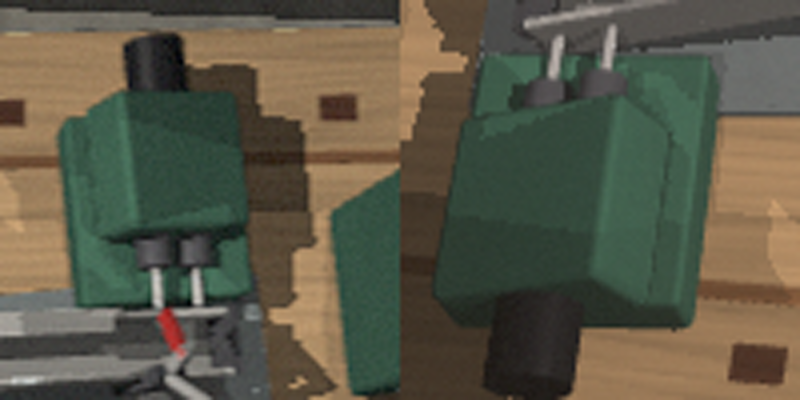

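```bash
python3 - <<'E'
from plan import *
import pickle
t=pickle.load(open('top0.pkl','rb'));s=pickle.load(open('scene0.pkl','rb'))
for a,b in(((245,215),(465,122)),((130,232),(620,95))): print(tri(t,(340+a[0]/4,100+a[1]/4),s,(100+(b[0]-400)/4,240+b[1]/4)))
where()
A,o=RAIL
q=lambda y,z: o+A@np.array([.333,y,z])
n=A[:,1]
a=q(-.083,.139)-n*.055; a[2]=.185
D=down(5.3)
up=a.copy(); up[2]=.26
plan([(up,D,0,0),(a,D,0,0)])
E
```

```text
(array([ 0.78786791, -0.34324535,  0.07249103]), np.float64(2.6458778960667324e-05))
(array([ 0.77098754, -0.24169768,  0.09414599]), np.float64(0.004124004539141197))
t 0.1 tcp [ 0.2944 -0.6066  0.23  ] yaw 25.9 F [0.  0.8 1. ] w 0.0851 gf 0.0
[[0,[0.04,-0.019,-0.003],[0,0,0.04]],[0,[0.04,-0.02,-0.004],[0,0,0.04]],[0,[0.039,-0.022,-0.003],[0,0,0.04]],[0,[0.038,-0.023,-0.003],[0,0,0.04]],[0,[0.037,-0.025,-0.003],[0,0,0.04]],[0,[0.036,-0.026,-0.004],[0,0,0.04]],[0,[0.035,-0.028,-0.003],[0,0,0.04]],[0,[0.034,-0.029,-0.003],[0,0,0.04]],[0,[0.032,-0.03,-0.004],[0,0,0.04]],[0,[0,0,0.038],[0,0,0]],[0,[0,0,0.037],[0,0,0]]]
end [ 0.5488 -0.2971  0.1854] 11
```

Request:
{"method": "jog_arm", "body": {
  "deltas": [
    [0,[0.04,-0.019,-0.003],[0,0,0.04]],
    [0,[0.04,-0.02,-0.004],[0,0,0.04]],
    [0,[0.039,-0.022,-0.003],[0,0,0.04]],
    [0,[0.038,-0.023,-0.003],[0,0,0.04]],
    [0,[0.037,-0.025,-0.003],[0,0,0.04]],
    [0,[0.036,-0.026,-0.004],[0,0,0.04]],
    [0,[0.035,-0.028,-0.003],[0,0,0.04]],
    [0,[0.034,-0.029,-0.003],[0,0,0.04]],
    [0,[0.032,-0.03,-0.004],[0,0,0.04]],
    [0,[0,0,0.038],[0,0,0]],
    [0,[0,0,0.037],[0,0,0]],
    [0,[0,0,0],[0,0,0]],
    [0,[0,0,0],[0,0,0]]
  ]
}}

```text
t: 1.4
tool_pos: [0.5483, -0.2973, 0.1853]
eef_rot: [-3.137, -0.144, 0.004]
wrist_force: [0.1, -1.1, 0.6]
gripper_width: -0.0001
grasp_force: 0.0
```

Request:
{"method": "jog_arm", "body": {
  "deltas": [
    [0,[0.02,0,0],[0,0,0]],
    [0,[0.01,0,0],[0,0,0]],
    [0,[0.01,0,0],[0,0,0]],
    [0,[0.01,0,0],[0,0,0]],
    [0,[0.01,0,0],[0,0,0]],
    [0,[0.01,0,0],[0,0,0]],
    [0,[0.01,0,0],[0,0,0]],
    [0,[0.01,0,0],[0,0,0]],
    [0,[0.01,0,0],[0,0,0]],
    [0,[0.01,0,0],[0,0,0]],
    [0,[0.01,0,0],[0,0,0]],
    [0,[0.008,0,0],[0,0,0]],
    [0,[0.005,0,0],[0,0,0]],
    [0,[0,0,0],[0,0,0]]
  ]
}}

```text
t: 2.8
tool_pos: [0.6786, -0.2855, 0.1855]
eef_rot: [-3.137, -0.145, 0.013]
wrist_force: [-10.3, 0.7, 1.9]
gripper_width: -0.0001
grasp_force: 5.2
```

```bash
python3 - <<'E'
from plan import *
where()
f=arm.grab_frame('scene'); save('stop1',f['pixels'][150:270,100:260],4.5)
A,o=RAIL
print(proj(f,o+A@[.333,.0245,.138]), proj(f,o+A@[.333,-.03+.095*np.cos(.96+.12),.06+.095*np.sin(.96+.12)]))
p=proj(f,o+A@[.333,.0245,.138]).astype(int)
g=f['pixels'].max(2); m=(g<55)[p[1]-25:p[1]+25,p[0]-25:p[0]+25]; n,l,st,c=cv2.connectedComponentsWithStats(m.astype(np.uint8)); print([(st[i,4],c[i]+p-25) for i in range(1,n) if st[i,4]>20])
E
```

```text
t 2.8 tcp [ 0.6786 -0.2855  0.1855] yaw 5.3 F [-10.3   0.7   1.9] w -0.0001 gf 5.2
[135.98997319 222.46756819] [135.15490348 217.77526693]
[(np.int32(547), array([133.09506399, 206.06581353])), (np.int32(45), array([135.97777778, 235.13333333]))]
```

View pics/stop1.png

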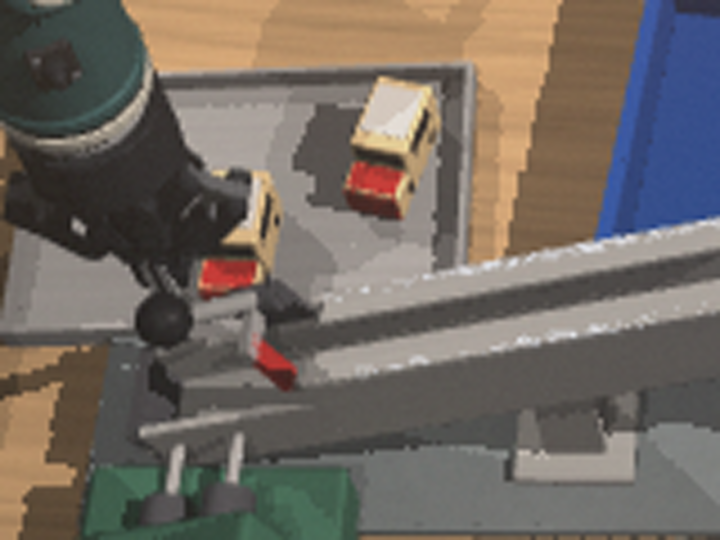

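Request:
{"method": "jog_arm", "body": {
  "deltas": [
    [0,[0.002,0,0],[0,0,0]],
    [0,[0.002,0,0],[0,0,0]],
    [0,[0,0,0],[0,0,0]]
  ]
}}

```text
t: 3.15
tool_pos: [0.679, -0.2855, 0.1855]
eef_rot: [-3.136, -0.144, 0.024]
wrist_force: [-19.5, 1.3, 5.9]
gripper_width: 0.0002
grasp_force: 10.0
```

Request:
{"method": "jog_arm", "body": {
  "deltas": [
    [0,[-0.02,0,0],[0,0,0]],
    [0,[-0.03,0,0],[0,0,0]],
    [0,[-0.02,0,-0.04],[0,0,0]],
    [0,[0,0,-0.04],[0,0,0]],
    [0,[-0.04,0.03,0],[0,0,0]],
    [0,[-0.04,0.03,0],[0,0,0]],
    [0,[-0.04,0.03,0],[0,0,0]],
    [0,[-0.04,0.03,0],[0,0,0]],
    [0.07,[-0.04,0.03,0],[0,0,0]]
  ]
}}

```text
t: 4.05
tool_pos: [0.4299, -0.4609, 0.2675]
eef_rot: [3.136, 0.145, 0.004]
wrist_force: [0.7, -0.3, -0.6]
gripper_width: 0.0133
grasp_force: 0.0
```

```bash
cat > see.py <<'E'
from plan import *
def see(show=None):
    t=arm.grab_frame('top'); hsv=cv2.cvtColor(t['pixels'],cv2.COLOR_RGB2HSV).astype(int)
    H,S,V=hsv[...,0],hsv[...,1],hsv[...,2]
    def comps(m,a):
        n,l,st,c=cv2.connectedComponentsWithStats(m.astype(np.uint8)); return [c[i] for i in range(1,n) if a<=st[i,4]<400]
    red=comps(((H<8)|(H>172))&(S>150)&(V>90),15); crm=comps((H>16)&(H<34)&(V>170)&(S<150),40); wh=comps((S<45)&(V>200),15)
    out=[]
    for r in red:
        for kind,L,z0 in(('drilled',wh,.004),('blank',crm,0)):
            best=None
            for c in L:
                a,b=onz(t,*r,.026+z0)[:2],onz(t,*c,.044+z0)[:2]; d=np.linalg.norm(a-b)
                if .028<d<.05 and(best is None or abs(d-.038)<abs(best[3]-.038)): best=(a,b,c,d)
            if best is not None:
                a,b,c,d=best; u=(a-b)/d; g=(a+b)/2-u*.019
                out.append((kind,g,np.degrees(np.arctan2(u[1],u[0])))); print(kind,'px',r.round(),'cab',g.round(4),'yaw',out[-1][2].round(1),'d',d.round(4)); break
    return t,out
E
python3 - <<'E'
from see import *
where(); t,o=see(); save('v2',t['pixels'][150:300,120:460],2.3)
E
```

```text
t 4.05 tcp [ 0.4299 -0.4609  0.2675] yaw 5.3 F [ 0.7 -0.3 -0.6] w 0.0133 gf 0.0
drilled px [390. 214.] cab [ 0.5452 -0.3105] yaw 2.4 d 0.0399
blank px [214. 224.] cab [0.5271 0.3309] yaw -35.7 d 0.0394
blank px [178. 228.] cab [0.5084 0.4249] yaw 12.6 d 0.0373
drilled px [422. 231.] cab [ 0.485  -0.4127] yaw -7.3 d 0.0391
drilled px [369. 236.] cab [ 0.4711 -0.2258] yaw -9.4 d 0.0401
blank px [213. 257.] cab [0.4074 0.3065] yaw 9.1 d 0.0389
blank px [254. 265.] cab [0.4305 0.2026] yaw -116.4 d 0.0388
```

View pics/v2.png

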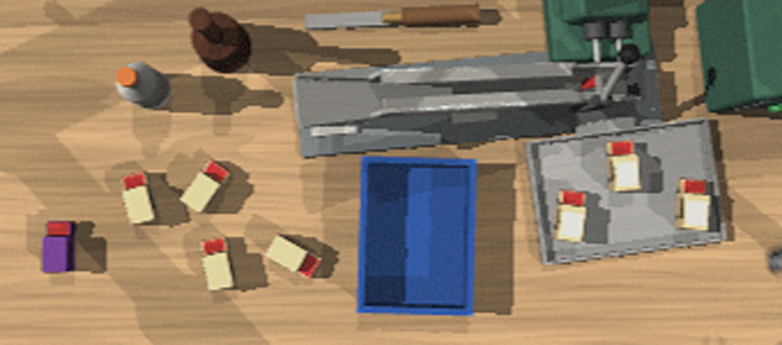

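```bash
cat >> plan.py <<'E'
def pick(g,yaw,z,w=.07,zs=.12):
    D=down(yaw); P=lambda h:np.r_[g,h]
    return [(P(zs),D,w,0),(P(z+.02),D,w,0),(P(z),D,w,0),(P(z),D,.03,5),(P(zs),D,.03,3)]
def tote(g,yaw,zs=.12):
    D=down(yaw); P=lambda h:np.r_[g,h]
    return [(P(zs),D,.03,0),(P(.03),D,.03,3),(P(.03),D,.06,3),(P(zs),D,.06,3)]
E
python3 - <<'E'
from plan import *
plan(pick((.485,-.413),-7.3,.023)+tote((.394,-.026),-2))
E
```

```text
[[0.07,[0.017,-0.012,0.037],[0,0,0.05]],[0.07,[0.015,-0.013,0.036],[0,0,0.06]],[0.07,[0.016,-0.014,0.037],[0,0,0.05]],[0.07,[0.014,-0.015,0.037],[0.01,0,0.06]],[0.07,[0,0,0.038],[0,0,0]],[0.07,[0,0,0.039],[0,0,0]],[0.07,[0,0.001,0.02],[0,0,0]],[0.03,[0,0,0],[0,0,0]],[0.03,[0,0,0],[0,0,0]],[0.03,[0,0,0],[0,0,0]],[0.03,[0,0,0],[0,0,0]],[0.03,[0,0,0],[0,0,0]],[0.03,[0,0,-0.032],[0,0,0]],[0.03,[0,-0.001,-0.033],[0,0,0]],[0.03,[0,0,-0.032],[0,0,0]],[0.03,[-0.016,-0.041,0],[0,0,-0.01]],[0.03,[-0.015,-0.042,0],[0,0,-0.01]],[0.03,[-0.015,-0.041,0],[0,0,-0.01]],[0.03,[-0.014,-0.042,0.001],[0,0,-0.01]],[0.03,[-0.014,-0.042,0],[0,0,-0.01]]]
[[0.03,[-0.014,-0.042,0],[0,0,-0.01]],[0.03,[-0.013,-0.042,0],[0,0,-0.02]],[0.03,[-0.012,-0.042,0],[0,0,-0.01]],[0.03,[-0.012,-0.043,0],[0,0,-0.01]],[0.03,[0,0,0.03],[0,0,0]],[0.03,[0,0,0.03],[0,0,0]],[0.03,[0,0,0.03],[0,0,0]],[0.06,[0,0,0],[0,0,0]],[0.06,[0,0,0],[0,0,0]],[0.06,[0,0,0],[0,0,0]],[0.06,[0,0,-0.03],[0,0,0]],[0.06,[0,0,-0.03],[0,0,0]],[0.06,[0,0,-0.03],[0,0,0]]]
end [ 0.3944 -0.0259  0.1205] 33
```

Request:
{"method": "jog_arm", "body": {
  "deltas": [
    [0.07,[0.017,-0.012,0.037],[0,0,0.05]],
    [0.07,[0.015,-0.013,0.036],[0,0,0.06]],
    [0.07,[0.016,-0.014,0.037],[0,0,0.05]],
    [0.07,[0.014,-0.015,0.037],[0,0,0.06]],
    [0.07,[0,0,0.038],[0,0,0]],
    [0.07,[0,0,0.039],[0,0,0]],
    [0.07,[0,0.001,0.02],[0,0,0]],
    [0.03,[0,0,0],[0,0,0]],
    [0.03,[0,0,0],[0,0,0]],
    [0.03,[0,0,0],[0,0,0]],
    [0.03,[0,0,0],[0,0,0]],
    [0.03,[0,0,0],[0,0,0]],
    [0.03,[0,0,-0.032],[0,0,0]],
    [0.03,[0,-0.001,-0.033],[0,0,0]],
    [0.03,[0,0,-0.032],[0,0,0]]
  ],
  "newtons": 35
}}

```text
t: 5.6
tool_pos: [0.4919, -0.4044, 0.1208]
eef_rot: [3.135, -0.201, 0.001]
wrist_force: [0.6, -0.6, -0.8]
gripper_width: 0.0374
grasp_force: 38.0
```

Request:
{"method": "jog_arm", "body": {
  "deltas": [
    [0.03,[-0.022,-0.032,0],[0,0,-0.01]],
    [0.03,[-0.015,-0.042,0],[0,0,-0.01]],
    [0.03,[-0.015,-0.041,0],[0,0,-0.01]],
    [0.03,[-0.014,-0.042,0],[0,0,-0.01]],
    [0.03,[-0.014,-0.042,0],[0,0,-0.01]],
    [0.03,[-0.014,-0.042,0],[0,0,-0.01]],
    [0.03,[-0.013,-0.042,0],[0,0,-0.02]],
    [0.03,[-0.012,-0.042,0],[0,0,-0.01]],
    [0.03,[-0.012,-0.043,0],[0,0,-0.01]],
    [0.03,[0,0,0.03],[0,0,0]],
    [0.03,[0,0,0.03],[0,0,0]],
    [0.03,[0,0,0.03],[0,0,0]]
  ]
}}

```text
t: 6.8
tool_pos: [0.3937, -0.0256, 0.0297]
eef_rot: [3.141, -0.042, 0.006]
wrist_force: [0.5, 0.1, -1.3]
gripper_width: 0.0371
grasp_force: 38.1
```

Good. Release and fetch the next (d2).

Request:
{"method": "jog_arm", "body": {
  "deltas": [
    [0.06,[0,0,0],[0,0,0]],
    [0.06,[0,0,0],[0,0,0]],
    [0.06,[0,0,0],[0,0,0]],
    [0.06,[0,0,-0.03],[0,0,0]],
    [0.06,[0,0,-0.03],[0,0,0]],
    [0.07,[0,0,-0.03],[0,0,0]],
    [0.07,[0.02,0.04,-0.01],[0,0,0]],
    [0.07,[0.02,0.04,0],[0,0,0]],
    [0.07,[0.01,0.04,0],[0,0,0]]
  ]
}}

```text
t: 7.7
tool_pos: [0.4427, -0.15, 0.1338]
eef_rot: [3.139, -0.043, 0.012]
wrist_force: [-0.4, 0.6, 0.3]
gripper_width: 0.0704
grasp_force: 0.0
```

```bash
python3 - <<'E'
from see import *
where(); t,o=see()
plan(pick((.471,-.226),-9.4,.023)+tote((.504,-.026),-2))
E
```

```text
t 7.7 tcp [ 0.4427 -0.15    0.1338] yaw -1.6 F [-0.4  0.6  0.3] w 0.0704 gf 0.0
drilled px [390. 214.] cab [ 0.5453 -0.3103] yaw 2.6 d 0.0399
blank px [214. 224.] cab [0.5274 0.3316] yaw -37.3 d 0.0388
blank px [178. 228.] cab [0.5076 0.4255] yaw 11.4 d 0.0385
blank px [145. 249.] cab [0.5135 0.5341] yaw 159.8 d 0.0439
blank px [213. 257.] cab [0.4062 0.3084] yaw 6.2 d 0.0403
drilled px [310. 261.] cab [ 0.3868 -0.0243] yaw -2.7 d 0.0387
blank px [254. 265.] cab [0.431  0.2031] yaw -117.0 d 0.0398
[[0.07,[0.015,0.035,0.007],[0,0,0.07]],[0.07,[0.016,0.034,0.008],[0.01,-0.01,0.06]],[0.07,[0,0,0.038],[0,0,0]],[0.07,[0,0,0.039],[0,0,0]],[0.07,[0,0,0.02],[0,0,0]],[0.03,[0,0,0],[0,0,0]],[0.03,[0,0,0],[0,0,0]],[0.03,[0,0,0],[0,0,0]],[0.03,[0,0,0],[0,0,0]],[0.03,[0,0,0],[0,0,0]],[0.03,[0,0,-0.032],[0,0,0]],[0.03,[0,0,-0.033],[0,0,0]],[0.03,[0,0,-0.032],[0,0,0]],[0.03,[0,-0.041,0],[0,0,-0.02]],[0.03,[0.001,-0.04,0],[0,0,-0.03]],[0.03,[0.003,-0.041,0],[0,0,-0.02]],[0.03,[0.003,-0.04,0],[0,0,-0.03]],[0.03,[0.004,-0.041,0],[0,0,-0.02]],[0.03,[0,0,0.03],[0,0,0]],[0.03,[0,0,0.03],[0,0,0]]]
[[0.03,[0,0.001,0.03],[0,0,0]],[0.06,[0,0,0],[0,0,0]],[0.06,[0,0,0],[0,0,0]],[0.06,[0,0,0],[0,0,0]],[0.06,[0,0,-0.03],[0,0,0]],[0.06,[0,0,-0.03],[0,0,0]],[0.06,[0,-0.001,-0.03],[0,0,0]]]
end [ 0.5039 -0.0257  0.1204] 27
```

Request:
{"method": "jog_arm", "body": {
  "deltas": [
    [0.07,[0.015,0.035,0.007],[0,0,0.07]],
    [0.07,[0.016,0.034,0.008],[0,0,0.06]],
    [0.07,[0,0,0.038],[0,0,0]],
    [0.07,[0,0,0.039],[0,0,0]],
    [0.07,[0,0,0.02],[0,0,0]],
    [0.03,[0,0,0],[0,0,0]],
    [0.03,[0,0,0],[0,0,0]],
    [0.03,[0,0,0],[0,0,0]],
    [0.03,[0,0,0],[0,0,0]],
    [0.03,[0,0,0],[0,0,0]],
    [0.03,[0,0,-0.032],[0,0,0]],
    [0.03,[0,0,-0.033],[0,0,0]],
    [0.03,[0,0,-0.032],[0,0,0]],
    [0.03,[0,-0.041,0],[0,0,-0.02]],
    [0.03,[0.001,-0.04,0],[0,0,-0.03]],
    [0.03,[0.003,-0.041,0],[0,0,-0.02]],
    [0.03,[0.003,-0.04,0],[0,0,-0.03]],
    [0.03,[0.004,-0.041,0],[0,0,-0.02]],
    [0.03,[0,0,0],[0,0,0]]
  ]
}}

```text
t: 9.65
tool_pos: [0.4996, -0.0135, 0.115]
eef_rot: [-3.14, 0.052, -0.002]
wrist_force: [-0.0, -0.3, -0.8]
gripper_width: 0.037
grasp_force: 35.7
```

Request:
{"method": "jog_arm", "body": {
  "deltas": [
    [0.03,[0.005,0.012,0.025],[0,0,0]],
    [0.03,[0,0,0.03],[0,0,0]],
    [0.03,[0,0,0.03],[0,0,0]],
    [0.06,[0,0,0],[0,0,0]],
    [0.06,[0,0,0],[0,0,0]],
    [0.06,[0,0,0],[0,0,0]],
    [0.06,[0,0,-0.03],[0,0,0]],
    [0.06,[0,0,-0.03],[0,0,0]],
    [0.07,[0,0,-0.03],[0,0,0]],
    [0.07,[0.01,0.04,-0.02],[0,0,0]],
    [0.07,[0.01,0.04,0],[0,0,0]],
    [0.07,[0,0.04,0],[0,0,0]],
    [0.07,[0,0.04,0],[0,0,0]],
    [0.07,[0,0,0],[0,0,0]],
    [0.07,[0,0,0],[0,0,0]]
  ]
}}

```text
t: 11.15
tool_pos: [0.5181, -0.1918, 0.1412]
eef_rot: [3.14, -0.064, 0.004]
wrist_force: [0.7, -0.6, -0.2]
gripper_width: 0.0701
grasp_force: 0.0
```

```bash
python3 - <<'E'
from see import *
where(); t,o=see()
plan(pick((.545,-.310),2.5,.023)+tote((.456,.036),-2))
E
```

```text
t 11.15 tcp [ 0.5181 -0.1918  0.1412] yaw -2.3 F [ 0.7 -0.6 -0.2] w 0.0701 gf 0.0
blank px [214. 224.] cab [0.5275 0.3315] yaw -37.7 d 0.0391
blank px [178. 228.] cab [0.5076 0.425 ] yaw 12.2 d 0.0386
blank px [312. 229.] cab [ 0.5012 -0.0275] yaw -11.4 d 0.0361
blank px [145. 249.] cab [0.5122 0.5265] yaw 149.7 d 0.048
blank px [212. 257.] cab [0.4066 0.3077] yaw 7.8 d 0.0398
drilled px [310. 261.] cab [ 0.387  -0.0249] yaw -1.9 d 0.0383
blank px [254. 265.] cab [0.4316 0.2032] yaw -117.7 d 0.0405
[[0.07,[0.011,0.039,0.007],[0,0,-0.03]],[0.07,[0.009,0.04,0.007],[0,0,-0.03]],[0.07,[0.008,0.04,0.007],[0,0,-0.02]],[0.07,[0,0,0.038],[0,0,0]],[0.07,[0,0,0.039],[0,0,0]],[0.07,[0,0,0.02],[0,0,0]],[0.03,[0,0,0],[0,0,0]],[0.03,[0,0,0],[0,0,0]],[0.03,[0,0,0],[0,0,0]],[0.03,[0,0,0],[0,0,0]],[0.03,[0,0,0],[0,0,0]],[0.03,[0,0,-0.032],[0,0,0]],[0.03,[0,0,-0.033],[0,0,0]],[0.03,[0,0,-0.032],[0,0,0]],[0.03,[-0.009,-0.044,0],[0,0,0.01]],[0.03,[-0.01,-0.043,0],[0,0,0.01]],[0.03,[-0.01,-0.044,0],[0,0,0.01]],[0.03,[-0.011,-0.043,0],[0,0,0.01]],[0.03,[-0.011,-0.043,0],[0,0,0.01]],[0.03,[-0.012,-0.044,0],[0,0,0.01]]]
[[0.03,[-0.011,-0.043,0],[0,0,0.01]],[0.03,[-0.013,-0.042,0],[0,0,0.01]],[0.03,[0,0,0.03],[0,0,0]],[0.03,[0,0,0.03],[0,0,0]],[0.03,[0,0,0.03],[0,0,0]],[0.06,[0,0,0],[0,0,0]],[0.06,[0,0,0],[0,0,0]],[0.06,[0,0,0],[0,0,0]],[0.06,[0,0,-0.03],[0,0,0]],[0.06,[0,0,-0.03],[0,0,0]],[0.06,[0,0,-0.03],[0,0,0]]]
end [0.4558 0.0356 0.1196] 31
```

Request:
{"method": "jog_arm", "body": {
  "deltas": [
    [0.07,[0.011,0.039,0.007],[0,0,-0.03]],
    [0.07,[0.009,0.04,0.007],[0,0,-0.03]],
    [0.07,[0.008,0.04,0.007],[0,0,-0.02]],
    [0.07,[0,0,0.038],[0,0,0]],
    [0.07,[0,0,0.039],[0,0,0]],
    [0.07,[0,0,0.02],[0,0,0]],
    [0.03,[0,0,0],[0,0,0]],
    [0.03,[0,0,0],[0,0,0]],
    [0.03,[0,0,0],[0,0,0]],
    [0.03,[0,0,0],[0,0,0]],
    [0.03,[0,0,0],[0,0,0]],
    [0.03,[0,0,-0.032],[0,0,0]],
    [0.03,[0,0,-0.033],[0,0,0]],
    [0.03,[0,0,-0.032],[0,0,0]],
    [0.03,[0,0,0],[0,0,0]]
  ]
}}

```text
t: 12.7
tool_pos: [0.5484, -0.3122, 0.1253]
eef_rot: [3.134, 0.065, 0.016]
wrist_force: [0.2, -1.2, -0.6]
gripper_width: 0.0372
grasp_force: 37.7
```

Request:
{"method": "jog_arm", "body": {
  "deltas": [
    [0.03,[-0.012,-0.044,0.005],[0,0,0.01]],
    [0.03,[-0.011,-0.043,0],[0,0,0.01]],
    [0.03,[-0.01,-0.044,0],[0,0,0.01]],
    [0.03,[-0.011,-0.043,0],[0,0,0.01]],
    [0.03,[-0.011,-0.043,0],[0,0,0.01]],
    [0.03,[-0.012,-0.044,0],[0,0,0.01]],
    [0.03,[-0.011,-0.043,0],[0,0,0.01]],
    [0.03,[-0.013,-0.042,0],[0,0,0.01]],
    [0.03,[0,0,0],[0,0,0]],
    [0.03,[0,0,0],[0,0,0]]
  ]
}}

```text
t: 13.7
tool_pos: [0.4507, 0.0364, 0.1131]
eef_rot: [3.141, -0.055, 0.0]
wrist_force: [-0.2, -0.4, -0.2]
gripper_width: 0.0375
grasp_force: 37.7
```

Request:
{"method": "jog_arm", "body": {
  "deltas": [
    [0.03,[0,0,0.043],[0,0,0]],
    [0.03,[0,0,0.04],[0,0,0]],
    [0.06,[0,0,0],[0,0,0]],
    [0.06,[0,0,0],[0,0,0]],
    [0.06,[0,0,0],[0,0,0]],
    [0.06,[0,0,-0.03],[0,0,0]],
    [0.06,[0,0,-0.04],[0,0,0]],
    [0.07,[0,0,-0.04],[0,0,0]],
    [0.07,[0,-0.03,-0.02],[0,0,0]],
    [0.07,[0,-0.03,0],[0,0,0]],
    [0.07,[0,-0.03,0],[0,0,0]],
    [0.07,[0,0,0],[0,0,0]]
  ]
}}

```text
t: 14.9
tool_pos: [0.4566, 0.1282, 0.1639]
eef_rot: [-3.138, 0.056, -0.01]
wrist_force: [-0.3, 0.0, 0.9]
gripper_width: 0.0698
grasp_force: 0.0
```

```bash
cat >> plan.py <<'E'
def rp(x,y,z): return RAIL[1]+RAIL[0]@np.array([x,y,z])
def load(x,h,zs=.06,w=.03):   # lay the body on the apron: TCP h above its underside
    Q=railrot(); up=rp(x-.02,0,h+zs)
    return [(up,Q,w,0),(rp(x,0,h+.012),Q,w,0),(rp(x,0,h+.002),Q,w,2)]
E
python3 - <<'E'
from see import *
where(); t,o=see(); save('v3',t['pixels'][150:300,120:460],2.3)
plan(pick((.4315,.203),62.5,.013,zs=.13))
E
```

```text
t 14.9 tcp [0.4566 0.1282 0.1639] yaw -2.0 F [-0.3  0.   0.9] w 0.0698 gf 0.0
blank px [213. 224.] cab [0.5273 0.3316] yaw -36.8 d 0.0378
blank px [178. 228.] cab [0.5066 0.4258] yaw 10.5 d 0.0408
blank px [312. 229.] cab [ 0.5007 -0.028 ] yaw -10.5 d 0.0369
drilled px [292. 243.] cab [0.4517 0.0381] yaw -6.9 d 0.0386
drilled px [304. 263.] cab [ 0.3794 -0.0062] yaw 3.5 d 0.0402
[[0.07,[-0.003,-0.008,0.004],[0,0,-0.13]],[0.07,[-0.002,-0.009,0.003],[0,0,-0.12]],[0.07,[-0.001,-0.009,0.004],[0,0,-0.13]],[0.07,[0,-0.009,0.004],[0,0,-0.12]],[0.07,[0.002,-0.009,0.003],[0,0,-0.13]],[0.07,[0.002,-0.008,0.004],[0,0,-0.12]],[0.07,[0.004,-0.008,0.004],[0,0,-0.13]],[0.07,[0.004,-0.008,0.003],[0,0,-0.12]],[0.07,[0.006,-0.007,0.004],[0,0,-0.13]],[0.07,[0,0,0.032],[0,0,0]],[0.07,[-0.001,0,0.033],[0,0,0]],[0.07,[0,-0.001,0.032],[0,0,0]],[0.07,[0,0,0.02],[0,0,0]],[0.03,[0,0,0],[0,0,0]],[0.03,[0,0,0],[0,0,0]],[0.03,[0,0,0],[0,0,0]],[0.03,[0,0,0],[0,0,0]],[0.03,[0,0,0],[0,0,0]],[0.03,[0,0,-0.039],[0,0,0]],[0.03,[0,0.001,-0.039],[0,0,0]]]
[[0.03,[0.001,0,-0.039],[0,0,0]]]
end [0.4319 0.2033 0.1302] 21
```

View pics/v3.png

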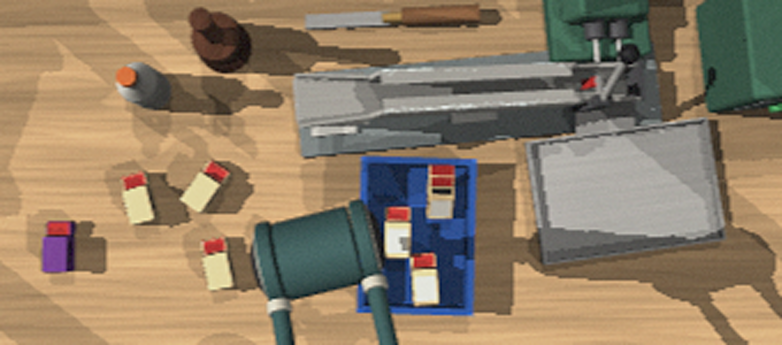

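Request:
{"method": "jog_arm", "body": {
  "deltas": [
    [0.07,[-0.003,-0.008,0.004],[0,0,-0.13]],
    [0.07,[-0.002,-0.009,0.003],[0,0,-0.12]],
    [0.07,[-0.001,-0.009,0.004],[0,0,-0.13]],
    [0.07,[0,-0.009,0.004],[0,0,-0.12]],
    [0.07,[0.002,-0.009,0.003],[0,0,-0.13]],
    [0.07,[0.002,-0.008,0.004],[0,0,-0.12]],
    [0.07,[0.004,-0.008,0.004],[0,0,-0.13]],
    [0.07,[0.004,-0.008,0.003],[0,0,-0.12]],
    [0.07,[0.006,-0.007,0.004],[0,0,-0.13]],
    [0.07,[0,0,0.032],[0,0,0]],
    [0.07,[-0.001,0,0.033],[0,0,0]],
    [0.07,[0,0,0.032],[0,0,0]],
    [0.07,[0,0,0.02],[0,0,0]],
    [0.03,[0,0,0],[0,0,0]],
    [0.03,[0,0,0],[0,0,0]],
    [0.03,[0,0,0],[0,0,0]],
    [0.03,[0,0,0],[0,0,0]],
    [0.03,[0,0,0],[0,0,0]]
  ]
}}

```text
t: 16.75
tool_pos: [0.4312, 0.2016, 0.0118]
eef_rot: [2.684, 1.631, 0.004]
wrist_force: [-0.2, -0.6, 4.1]
gripper_width: 0.0379
grasp_force: 35.3
```

```bash
python3 - <<'E'
from plan import *
where()
S=arm.read_state(); p=S['tool_pos'].copy(); q=p.copy(); q[2]=.25
plan([(q,None,.03,0)]+load(-.061,.012))
print(railrot().as_rotvec(), rp(-.061,0,.014))
E
```

```text
t 16.75 tcp [0.4312 0.2016 0.0118] yaw 62.6 F [-0.2 -0.6  4.1] w 0.0379 gf 35.3
[[0.03,[0,0,-0.04],[0,0,0]],[0.03,[0,0,-0.039],[0,0,0]],[0.03,[0,0,-0.04],[0,0,0]],[0.03,[0,0,-0.04],[0,0,0]],[0.03,[0,0,-0.04],[0,0,0]],[0.03,[0.001,0,-0.039],[0,0,0]],[0.03,[0.005,0.038,-0.003],[0.02,0.06,-0.09]],[0.03,[0.003,0.038,-0.004],[0.01,0.05,-0.1]],[0.03,[-0.002,0.039,-0.004],[0.02,0.06,-0.09]],[0.03,[-0.004,0.038,-0.005],[0.02,0.06,-0.1]],[0.03,[-0.008,0.037,-0.006],[0.02,0.05,-0.09]],[0.03,[-0.011,0.036,-0.008],[0.01,0.06,-0.09]],[0.03,[-0.01,0,0.024],[0,0,0]],[0.03,[-0.011,0,0.024],[0,0,0]],[0.03,[0,0,0.005],[0,0,0]],[0.03,[0,0,0.005],[0,0,0]]]
end [0.6486 0.1265 0.2083] 16
[-1.9298659  -2.11631727 -0.34028743] [0.64849952 0.12695283 0.20801893]
```

Request:
{"method": "jog_arm", "body": {
  "deltas": [
    [0.03,[0,0,-0.04],[0,0,0]],
    [0.03,[0,0,-0.039],[0,0,0]],
    [0.03,[0,0,-0.04],[0,0,0]],
    [0.03,[0,0,-0.04],[0,0,0]],
    [0.03,[0,0,-0.04],[0,0,0]],
    [0.03,[0.001,0,-0.039],[0,0,0]],
    [0.03,[0.005,0.038,-0.003],[0.02,0.06,-0.09]],
    [0.03,[0.003,0.038,-0.004],[0.01,0.05,-0.1]],
    [0.03,[-0.002,0.039,-0.004],[0.02,0.06,-0.09]],
    [0.03,[-0.004,0.038,-0.005],[0.02,0.06,-0.1]],
    [0.03,[-0.008,0.037,-0.006],[0.02,0.05,-0.09]],
    [0.03,[-0.011,0.036,-0.008],[0.01,0.06,-0.09]],
    [0.03,[0,0,0],[0,0,0]],
    [0.03,[0,0,0],[0,0,0]]
  ]
}}

```text
t: 18.15
tool_pos: [0.6482, 0.1251, 0.2669]
eef_rot: [-1.937, -2.107, -0.338]
wrist_force: [-0.3, -0.3, -1.4]
gripper_width: 0.0377
grasp_force: 35.5
```

```bash
python3 - <<'E'
from see import *
where(); f=arm.grab_frame('scene'); save('ap1',f['pixels'][90:240,230:400],4)
plan(load(-.061,.012)[1:])
E
```

```text
t 18.15 tcp [0.6482 0.1251 0.2669] yaw 94.8 F [-0.3 -0.3 -1.4] w 0.0377 gf 35.5
[[0.03,[-0.01,0.001,0.023],[0,0,0]],[0.03,[-0.01,0,0.023],[0,0,-0.01]],[0.03,[0,0,0.005],[0,0,0]],[0.03,[0,0,0.005],[0,0,0]]]
end [0.6482 0.1265 0.208 ] 4
```

View pics/ap1.png

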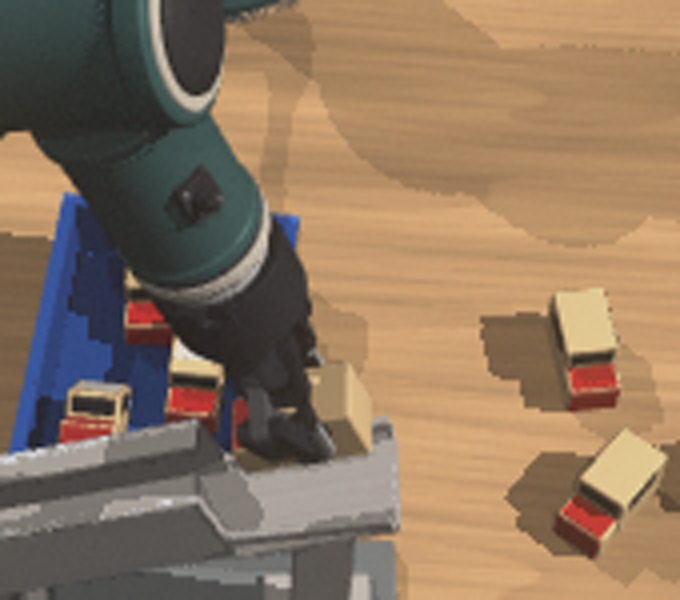

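Request:
{"method": "jog_arm", "body": {
  "deltas": [
    [0.03,[-0.01,0.001,0.023],[0,0,0]],
    [0.03,[-0.01,0,0.023],[0,0,-0.01]],
    [0.03,[0,0,0.005],[0,0,0]],
    [0.03,[0,0,0.003],[0,0,0]],
    [0.03,[0,0,0],[0,0,0]]
  ]
}}

```text
t: 18.7
tool_pos: [0.6486, 0.1269, 0.2116]
eef_rot: [-1.924, -2.121, -0.344]
wrist_force: [0.3, -0.7, -0.7]
gripper_width: 0.0377
grasp_force: 35.5
```

Request:
{"method": "jog_arm", "body": {
  "deltas": [
    [0.03,[0,0,0.002],[0,0,0]],
    [0.03,[0,0,0.002],[0,0,0]],
    [0.03,[0,0,0],[0,0,0]]
  ]
}}

```text
t: 19.0
tool_pos: [0.649, 0.1274, 0.2071]
eef_rot: [-1.925, -2.121, -0.344]
wrist_force: [0.0, -0.5, -1.1]
gripper_width: 0.0377
grasp_force: 35.5
```

Request:
{"method": "jog_arm", "body": {
  "deltas": [
    [0.07,[0,0,0.001],[0,0,0]],
    [0.07,[0,0,0],[0,0,0]],
    [0.07,[0,0,0],[0,0,0]],
    [0.07,[0,0,0],[0,0,0]],
    [0.07,[0,0,0],[0,0,0]],
    [0.07,[0,0,-0.04],[0,0,0]],
    [0.07,[0,0,-0.04],[0,0,0]],
    [0.07,[0,0,0],[0,0,0]]
  ]
}}

```text
t: 19.8
tool_pos: [0.6548, 0.0989, 0.2881]
eef_rot: [-1.929, -2.126, -0.355]
wrist_force: [-0.4, 0.8, 1.2]
gripper_width: 0.07
grasp_force: 0.0
```

```bash
python3 - <<'E'
from see import *
where(); f=arm.grab_frame('scene'); t,_=see(); save('ap2',np.hstack([f['pixels'][130:250,110:350],t['pixels'][165:285,200:420][:,:220]]),1.7)
E
```

```text
t 19.8 tcp [0.6548 0.0989 0.2881] yaw 95.7 F [-0.4  0.8  1.2] w 0.07 gf 0.0
blank px [214. 224.] cab [0.5274 0.3315] yaw -36.8 d 0.0382
blank px [178. 228.] cab [0.5088 0.4258] yaw 12.2 d 0.0369
blank px [145. 249.] cab [0.5071 0.5223] yaw 141.1 d 0.0444
blank px [213. 257.] cab [0.4066 0.3076] yaw 7.3 d 0.0401
```

View pics/ap2.png

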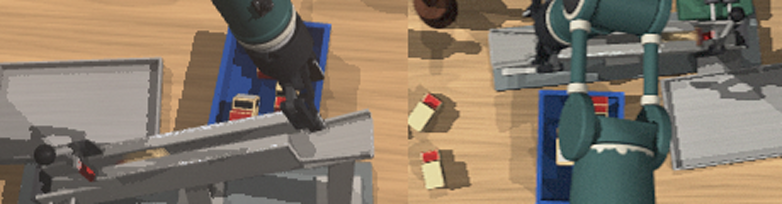

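```bash
python3 - <<'E'
from plan import *
plan([((.57,.25,.28),down(143),.07,0)]+pick((.5274,.3315),143.2,.012,zs=.12)[:-1])
E
```

```text
[[0.07,[0.021,-0.01,0.008],[0.02,-0.05,-0.12]],[0.07,[0.022,-0.007,0.007],[0.02,-0.04,-0.11]],[0.07,[0.024,-0.004,0.006],[0.02,-0.05,-0.12]],[0.07,[0.023,-0.001,0.006],[0.03,-0.05,-0.12]],[0.07,[0.024,0.002,0.003],[0.02,-0.04,-0.12]],[0.07,[0.024,0.004,0.003],[0.02,-0.05,-0.11]],[0.07,[0.024,0.008,0.002],[0.02,-0.05,-0.12]],[0.07,[0.017,0.008,0.032],[0,0,0]],[0.07,[0.016,0.008,0.032],[0,0,0]],[0.07,[0.017,0.008,0.032],[0,0,0]],[0.07,[0.016,0.007,0.032],[0,0,0]],[0.07,[0.017,0.008,0.032],[0,0,0]],[0.07,[0,0,0.044],[0,0,0]],[0.07,[0,0,0.044],[0,0,0]],[0.07,[0,0,0.02],[0,0,0]],[0.03,[0,0,0],[0,0,0]],[0.03,[0,0,0],[0,0,0]],[0.03,[0,0,0],[0,0,0]],[0.03,[0,0,0],[0,0,0]],[0.03,[0,0,0],[0,0,0]]]
end [0.5275 0.3311 0.0118] 20
```

Request:
{"method": "jog_arm", "body": {
  "deltas": [
    [0.07,[0.021,-0.01,0.008],[0.02,-0.05,-0.12]],
    [0.07,[0.022,-0.007,0.007],[0.02,-0.04,-0.11]],
    [0.07,[0.024,-0.004,0.006],[0.02,-0.05,-0.12]],
    [0.07,[0.023,-0.001,0.006],[0.03,-0.05,-0.12]],
    [0.07,[0.024,0.002,0.003],[0.02,-0.04,-0.12]],
    [0.07,[0.024,0.004,0.003],[0.02,-0.05,-0.11]],
    [0.07,[0.024,0.008,0.002],[0.02,-0.05,-0.12]],
    [0.07,[0.017,0.008,0.032],[0,0,0]],
    [0.07,[0.016,0.008,0.032],[0,0,0]],
    [0.07,[0.017,0.008,0.032],[0,0,0]],
    [0.07,[0.016,0.007,0.032],[0,0,0]],
    [0.07,[0.017,0.008,0.032],[0,0,0]],
    [0.07,[0,0,0.04],[0,0,0]],
    [0.07,[0,0,0],[0,0,0]],
    [0.07,[0,0,0],[0,0,0]]
  ]
}}

```text
t: 21.4
tool_pos: [0.5238, 0.3308, 0.0766]
eef_rot: [-0.994, -2.976, 0.009]
wrist_force: [0.5, 0.2, 0.3]
gripper_width: 0.0701
grasp_force: 0.0
```

```bash
python3 - <<'E'
from plan import *
where(); plan(pick((.5274,.3315),143.2,.012)[2:-1])
E
```

```text
t 21.4 tcp [0.5238 0.3308 0.0766] yaw 143.1 F [0.5 0.2 0.3] w 0.0701 gf 0.0
[[0.07,[-0.001,0.002,0.032],[0,0,0]],[0.07,[-0.002,0.001,0.033],[-0.01,0,0]],[0.03,[0,0,0],[0,0,0]],[0.03,[0,0,0],[0,0,0]],[0.03,[0,0,0],[0,0,0]],[0.03,[0,0,0],[0,0,0]],[0.03,[0,0,0],[0,0,0]]]
end [0.5277 0.3312 0.0116] 7
```

Request:
{"method": "jog_arm", "body": {
  "deltas": [
    [0.07,[-0.001,0.002,0.032],[0,0,0]],
    [0.07,[-0.002,0.001,0.032],[0,0,0]],
    [0.07,[0,0,0],[0,0,0]],
    [0.03,[0,0,0],[0,0,0]],
    [0.03,[0,0,0],[0,0,0]],
    [0.03,[0,0,0],[0,0,0]],
    [0.03,[0,0,0],[0,0,0]],
    [0.03,[0,0,0],[0,0,0]],
    [0.03,[0,0,-0.04],[0,0,0]],
    [0.03,[0,0,-0.04],[0,0,0]],
    [0.03,[0,0,-0.04],[0,0,0]],
    [0.03,[0,0,-0.04],[0,0,0]],
    [0.03,[0,0,-0.04],[0,0,0]],
    [0.03,[0,0,-0.04],[0,0,0]],
    [0.03,[0,0,0],[0,0,0]],
    [0.03,[0,0,0],[0,0,0]]
  ]
}}

```text
t: 23.0
tool_pos: [0.5309, 0.333, 0.2572]
eef_rot: [0.995, 2.978, 0.003]
wrist_force: [-0.1, -0.2, -1.5]
gripper_width: 0.0374
grasp_force: 36.7
```

```bash
python3 - <<'E'
from plan import *
where(); plan(load(-.061,.012))
E
```

```text
t 23.0 tcp [0.5309 0.333  0.2572] yaw 143.0 F [-0.1 -0.2 -1.5] w 0.0374 gf 36.7
[[0.03,[-0.031,-0.014,-0.002],[-0.02,0.05,0.12]],[0.03,[-0.033,-0.009,-0.003],[-0.02,0.04,0.12]],[0.03,[-0.033,-0.006,-0.005],[-0.02,0.05,0.11]],[0.03,[-0.033,-0.002,-0.007],[-0.02,0.05,0.12]],[0.03,[-0.033,0.003,-0.008],[-0.02,0.05,0.12]],[0.03,[-0.032,0.006,-0.01],[-0.02,0.04,0.12]],[0.03,[-0.031,0.01,-0.011],[-0.02,0.05,0.12]],[0.03,[-0.01,0,0.024],[0,0,0]],[0.03,[-0.009,0.001,0.024],[0,0,0]],[0.03,[0,0,0.005],[0,0,0]],[0.03,[0,0,0.005],[0,0,0]]]
end [0.6488 0.1276 0.2078] 11
```

Request:
{"method": "jog_arm", "body": {
  "deltas": [
    [0.03,[-0.031,-0.014,-0.002],[-0.02,0.05,0.12]],
    [0.03,[-0.033,-0.009,-0.003],[-0.02,0.04,0.12]],
    [0.03,[-0.033,-0.006,-0.005],[-0.02,0.05,0.11]],
    [0.03,[-0.033,-0.002,-0.007],[-0.02,0.05,0.12]],
    [0.03,[-0.033,0.003,-0.008],[-0.02,0.05,0.12]],
    [0.03,[-0.032,0.006,-0.01],[-0.02,0.04,0.12]],
    [0.03,[-0.031,0.01,-0.011],[-0.02,0.05,0.12]],
    [0.03,[-0.01,0,0.018],[0,0,0]],
    [0.03,[-0.009,0.001,0.018],[0,0,0]],
    [0.03,[0,0,0],[0,0,0]],
    [0.03,[0,0,0],[0,0,0]]
  ]
}}

```text
t: 24.1
tool_pos: [0.6473, 0.1196, 0.2238]
eef_rot: [-1.933, -2.107, -0.326]
wrist_force: [0.7, -0.1, -0.1]
gripper_width: 0.0376
grasp_force: 36.7
```

```bash
python3 - <<'E'
from plan import *
S=arm.read_state(); print((RAIL[0].T@(S['tool_pos']-RAIL[1])).round(4), (railrot().inv()*R.from_rotvec(S['eef_rot'])).as_rotvec().round(3)); plan(load(-.061,.012)[2:])
E
```

```text
[-0.0596 -0.0019  0.0313] [ 0.01  -0.001  0.008]
[[0.03,[0.001,0.001,0.009],[-0.01,0,0]],[0.03,[0,0.001,0.008],[0,0,-0.01]]]
end [0.6485 0.1265 0.2081] 2
```

Request:
{"method": "jog_arm", "body": {
  "deltas": [
    [0.03,[0,0.001,0.007],[-0.01,0,0]],
    [0.03,[0,0.001,0.005],[0,0,-0.01]],
    [0.03,[0,0,0.002],[0,0,0]],
    [0.03,[0,0,0],[0,0,0]]
  ]
}}

```text
t: 24.5
tool_pos: [0.6498, 0.125, 0.2125]
eef_rot: [-1.929, -2.123, -0.342]
wrist_force: [-0.1, 0.0, -0.4]
gripper_width: 0.0374
grasp_force: 36.7
```

Request:
{"method": "jog_arm", "body": {
  "deltas": [
    [0.03,[0,0,0.002],[0,0,0]],
    [0.03,[0,0,0.002],[0,0,0]],
    [0.03,[0,0,0],[0,0,0]]
  ]
}}

```text
t: 24.8
tool_pos: [0.6512, 0.1254, 0.2112]
eef_rot: [-1.931, -2.124, -0.346]
wrist_force: [-1.4, -2.1, 5.5]
gripper_width: 0.0372
grasp_force: 37.4
```

Contact with the floor (5.5 N); release.

Request:
{"method": "jog_arm", "body": {
  "deltas": [
    [0.07,[0,0,-0.001],[0,0,0]],
    [0.07,[0,0,0],[0,0,0]],
    [0.07,[0,0,0],[0,0,0]],
    [0.07,[0,0,0],[0,0,0]],
    [0.07,[0,0,0],[0,0,0]],
    [0.07,[0,0,-0.04],[0,0,0]],
    [0.07,[0.02,0,-0.03],[0,0,0]],
    [0.07,[0,0,0],[0,0,0]]
  ]
}}

```text
t: 25.6
tool_pos: [0.6532, 0.1211, 0.2893]
eef_rot: [-1.931, -2.128, -0.355]
wrist_force: [0.3, -0.2, 0.3]
gripper_width: 0.07
grasp_force: 0.0
```

```bash
cat >> see.py <<'E'
def slot(f):   # cream/red pixels along the channel in the scene view, by rail x
    hsv=cv2.cvtColor(f['pixels'],cv2.COLOR_RGB2HSV).astype(int); s=''
    for x in np.arange(-.10,.43,.01):
        k='.'
        for y in(-.006,0,.006):
            u,v=proj(f,rp(x,y,.044)).astype(int); h=hsv[v,u]
            if 15<h[0]<35 and h[1]>60 and h[2]>90: k='c'
            elif (h[0]<8 or h[0]>172) and h[1]>130: k='R'
        s+=k
    print('rail -.10..+.42:',s)
E
python3 - <<'E'
from see import *
where(); f=arm.grab_frame('scene'); slot(f); t,o=see()
plan([((.56,.27,.28),down(190),.07,0),((.505,.40,.13),down(192),.07,0),((.508,.4255,.05),down(192),.07,0)])
E
```

```text
t 25.6 tcp [0.6532 0.1211 0.2893] yaw 95.7 F [ 0.3 -0.2  0.3] w 0.07 gf 0.0
rail -.10..+.42: ...........................ccccccR..cccccR.R.........
blank px [178. 228.] cab [0.507  0.4256] yaw 10.9 d 0.0401
blank px [145. 249.] cab [0.5155 0.5502] yaw -177.2 d 0.0429
blank px [213. 257.] cab [0.408  0.3063] yaw 9.7 d 0.0373
[[0.07,[0.012,-0.006,0.005],[0.02,-0.02,-0.14]],[0.07,[0.013,-0.005,0.004],[0.03,-0.02,-0.13]],[0.07,[0.014,-0.002,0.005],[0.02,-0.02,-0.14]],[0.07,[0.014,-0.001,0.004],[0.03,-0.02,-0.13]],[0.07,[0.014,0.001,0.004],[0.02,-0.03,-0.14]],[0.07,[0.014,0.004,0.003],[0.03,-0.02,-0.14]],[0.07,[0.013,0.005,0.003],[0.02,-0.02,-0.13]],[0.07,[0.012,0.007,0.003],[0.02,-0.02,-0.14]],[0.07,[0.012,0.009,0.002],[0.03,-0.02,-0.13]],[0.07,[0.01,0.01,0.002],[0.02,-0.02,-0.14]],[0.07,[0.009,0.012,0.001],[0.03,-0.02,-0.14]],[0.07,[0.007,0.013,0.001],[0.02,-0.03,-0.13]],[0.07,[0.006,0.027,0.03],[0,0,-0.01]],[0.07,[0.007,0.028,0.03],[0,0,0]],[0.07,[0.006,0.027,0.03],[0,0,-0.01]],[0.07,[0.006,0.028,0.03],[0,0,-0.01]],[0.07,[0.005,0.027,0.03],[0,0,-0.01]],[0.07,[-0.004,0.012,0.04],[0,0,0]],[0.07,[-0.004,0.012,0.04],[0,0,0]]]
end [0.5084 0.4254 0.0502] 19
```

Request:
{"method": "jog_arm", "body": {
  "deltas": [
    [0.07,[0.012,-0.006,0.005],[0.02,-0.02,-0.14]],
    [0.07,[0.013,-0.005,0.004],[0.03,-0.02,-0.13]],
    [0.07,[0.014,-0.002,0.005],[0.02,-0.02,-0.14]],
    [0.07,[0.014,-0.001,0.004],[0.03,-0.02,-0.13]],
    [0.07,[0.014,0.001,0.004],[0.02,-0.03,-0.14]],
    [0.07,[0.014,0.004,0.003],[0.03,-0.02,-0.14]],
    [0.07,[0.013,0.005,0.003],[0.02,-0.02,-0.13]],
    [0.07,[0.012,0.007,0.003],[0.02,-0.02,-0.14]],
    [0.07,[0.012,0.009,0.002],[0.03,-0.02,-0.13]],
    [0.07,[0.01,0.01,0.002],[0.02,-0.02,-0.14]],
    [0.07,[0.009,0.012,0.001],[0.03,-0.02,-0.14]],
    [0.07,[0.007,0.013,0.001],[0.02,-0.03,-0.13]],
    [0.07,[0.006,0.027,0.03],[0,0,-0.01]],
    [0.07,[0.007,0.028,0.03],[0,0,0]],
    [0.07,[0.006,0.027,0.03],[0,0,-0.01]],
    [0.07,[0.006,0.028,0.03],[0,0,-0.01]],
    [0.07,[0.005,0.027,0.03],[0,0,-0.01]],
    [0.07,[-0.004,0.012,0.04],[0,0,0]],
    [0.07,[0,0,0],[0,0,0]],
    [0.07,[0,0,0],[0,0,0]]
  ]
}}

```text
t: 27.7
tool_pos: [0.5039, 0.4114, 0.0865]
eef_rot: [0.335, -3.12, -0.001]
wrist_force: [0.1, 0.3, 0.8]
gripper_width: 0.07
grasp_force: 0.0
```

```bash
python3 - <<'E'
from see import *
where(); see(); plan(pick((.508,.4256),191.5,.013)[2:-1])
E
```

```text
t 27.7 tcp [0.5039 0.4114 0.0865] yaw -167.8 F [0.1 0.3 0.8] w 0.07 gf 0.0
blank px [212. 257.] cab [0.4055 0.3113] yaw 2.5 d 0.0415
drilled px [304. 263.] cab [ 0.3793 -0.0057] yaw 3.2 d 0.04
[[0.07,[-0.003,0.006,0.038],[0,0,0.01]],[0.07,[-0.002,0.007,0.038],[0,0,0]],[0.03,[0,0,0],[0,0,0]],[0.03,[0,0,0],[0,0,0]],[0.03,[0,0,0],[0,0,0]],[0.03,[0,0,0],[0,0,0]],[0.03,[0,0,0],[0,0,0]]]
end [0.5077 0.426  0.0129] 7
```

Request:
{"method": "jog_arm", "body": {
  "deltas": [
    [0.07,[-0.003,0.013,0.01],[0,0,0.01]],
    [0.07,[-0.002,0,0.03],[0,0,0]],
    [0.07,[0,0,0.03],[0,0,0]],
    [0.07,[0,0,0.003],[0,0,0]],
    [0.03,[0,0,0],[0,0,0]],
    [0.03,[0,0,0],[0,0,0]],
    [0.03,[0,0,0],[0,0,0]],
    [0.03,[0,0,0],[0,0,0]],
    [0.03,[0,0,0],[0,0,0]]
  ]
}}

```text
t: 28.65
tool_pos: [0.5096, 0.428, 0.0188]
eef_rot: [-0.318, 3.12, 0.01]
wrist_force: [0.7, -0.1, 5.4]
gripper_width: 0.0377
grasp_force: 37.0
```

Request:
{"method": "jog_arm", "body": {
  "deltas": [
    [0.03,[0,0,-0.04],[0,0,0]],
    [0.03,[0,0,-0.04],[0,0,0]],
    [0.03,[0,0,-0.04],[0,0,0]],
    [0.03,[0,0,-0.04],[0,0,0]],
    [0.03,[0,0,-0.04],[0,0,0]],
    [0.03,[0,0,-0.04],[0,0,0]],
    [0.03,[0,0,0],[0,0,0]],
    [0.03,[0,0,0],[0,0,0]]
  ]
}}

```text
t: 29.45
tool_pos: [0.5082, 0.4262, 0.2583]
eef_rot: [-0.318, 3.121, 0.009]
wrist_force: [0.9, -0.6, -0.6]
gripper_width: 0.0372
grasp_force: 36.2
```

```bash
python3 - <<'E'
from see import *
where(); see(); plan([((.58,.28,.275),down(143),.03,0)]+load(-.061,.018)[:-1])
E
```

```text
t 29.45 tcp [0.5082 0.4262 0.2583] yaw -168.4 F [ 0.9 -0.6 -0.6] w 0.0372 gf 36.2
drilled px [304. 263.] cab [ 0.3792 -0.0056] yaw 3.0 d 0.0401
[[0.03,[-0.006,-0.022,-0.003],[0,0,0.12]],[0.03,[-0.009,-0.022,-0.003],[0,0,0.12]],[0.03,[-0.011,-0.02,-0.002],[0,0,0.12]],[0.03,[-0.013,-0.019,-0.003],[0,0,0.12]],[0.03,[-0.016,-0.017,-0.003],[0,0,0.13]],[0.03,[-0.018,-0.015,-0.003],[0,0,0.12]],[0.03,[-0.019,-0.013,-0.003],[0,0,0.12]],[0.03,[-0.021,-0.012,0],[-0.02,0.05,0.12]],[0.03,[-0.023,-0.009,-0.001],[-0.02,0.04,0.12]],[0.03,[-0.023,-0.007,-0.003],[-0.02,0.05,0.11]],[0.03,[-0.024,-0.003,-0.003],[-0.02,0.05,0.12]],[0.03,[-0.024,-0.001,-0.005],[-0.02,0.04,0.12]],[0.03,[-0.024,0.002,-0.006],[-0.02,0.05,0.12]],[0.03,[-0.022,0.005,-0.007],[-0.02,0.05,0.11]],[0.03,[-0.01,0,0.024],[0,0,0]],[0.03,[-0.011,0,0.024],[0,0,0]]]
end [0.6487 0.1212 0.2226] 16
```

Request:
{"method": "jog_arm", "body": {
  "deltas": [
    [0.03,[-0.006,-0.022,-0.003],[0,0,0.12]],
    [0.03,[-0.009,-0.022,-0.003],[0,0,0.12]],
    [0.03,[-0.011,-0.02,-0.002],[0,0,0.12]],
    [0.03,[-0.013,-0.019,-0.003],[0,0,0.12]],
    [0.03,[-0.016,-0.017,-0.003],[0,0,0.13]],
    [0.03,[-0.018,-0.015,-0.003],[0,0,0.12]],
    [0.03,[-0.019,-0.013,-0.003],[0,0,0.12]],
    [0.03,[-0.021,-0.012,0],[-0.02,0.05,0.12]],
    [0.03,[-0.023,-0.009,-0.001],[-0.02,0.04,0.12]],
    [0.03,[-0.023,-0.007,-0.003],[-0.02,0.05,0.11]],
    [0.03,[-0.024,-0.003,-0.003],[-0.02,0.05,0.12]],
    [0.03,[-0.024,-0.001,-0.005],[-0.02,0.04,0.12]],
    [0.03,[-0.024,0.002,-0.006],[-0.02,0.05,0.12]],
    [0.03,[-0.022,0.005,-0.007],[-0.02,0.05,0.11]],
    [0.03,[-0.01,0,0.02],[0,0,0]],
    [0.03,[-0.011,0,0.02],[0,0,0]],
    [0.03,[0,0,0],[0,0,0]],
    [0.03,[0,0,0],[0,0,0]]
  ]
}}

```text
t: 31.3
tool_pos: [0.6479, 0.1189, 0.228]
eef_rot: [-1.923, -2.113, -0.337]
wrist_force: [0.7, 0.4, -0.9]
gripper_width: 0.0372
grasp_force: 36.1
```

```bash
python3 - <<'E'
from plan import *
S=arm.read_state(); print((RAIL[0].T@(S['tool_pos']-RAIL[1])).round(4), (railrot().inv()*R.from_rotvec(S['eef_rot'])).as_rotvec().round(3)); plan(load(-.061,.018)[2:])
E
```

```text
[-0.0603 -0.0013  0.0355] [ 0.007  0.004 -0.001]
[[0.03,[0,0.001,0.008],[0,0,0]],[0.03,[0.001,0,0.007],[-0.01,0,0]]]
end [0.6482 0.125  0.2142] 2
```

Request:
{"method": "jog_arm", "body": {
  "deltas": [
    [0.03,[0,0.001,0.007],[0,0,0]],
    [0.03,[0.001,0,0.006],[-0.01,0,0]],
    [0.03,[0,0,0.002],[0,0,0]],
    [0.03,[0,0,0],[0,0,0]]
  ]
}}

```text
t: 31.7
tool_pos: [0.6494, 0.1255, 0.2166]
eef_rot: [-1.928, -2.12, -0.352]
wrist_force: [-0.5, -0.2, -1.2]
gripper_width: 0.0374
grasp_force: 36.1
```

Request:
{"method": "jog_arm", "body": {
  "deltas": [
    [0.03,[0,0,0.002],[0,0,0]],
    [0.03,[0,0,0.002],[0,0,0]],
    [0.03,[0,0,0],[0,0,0]]
  ]
}}

```text
t: 32.0
tool_pos: [0.6499, 0.1263, 0.2132]
eef_rot: [-1.929, -2.119, -0.353]
wrist_force: [0.3, 0.3, -0.8]
gripper_width: 0.0374
grasp_force: 36.2
```

Request:
{"method": "jog_arm", "body": {
  "deltas": [
    [0.03,[0,0,0.002],[0,0,0]],
    [0.03,[0,0,0],[0,0,0]],
    [0.07,[0,0,0],[0,0,0]],
    [0.07,[0,0,0],[0,0,0]],
    [0.07,[0,0,0],[0,0,0]],
    [0.07,[0,0,0],[0,0,0]],
    [0.07,[0,0,0],[0,0,0]],
    [0.07,[0,0,0],[0,0,0]],
    [0.07,[0,0,-0.04],[0,0,0]],
    [0.07,[0.02,0,-0.03],[0,0,0]],
    [0.07,[0,0,0],[0,0,0]],
    [0.07,[0,0,0],[0,0,0]]
  ]
}}

```text
t: 33.2
tool_pos: [0.6503, 0.1216, 0.2853]
eef_rot: [-1.93, -2.121, -0.356]
wrist_force: [-0.4, 0.9, 0.0]
gripper_width: 0.07
grasp_force: 0.0
```

```bash
python3 - <<'E'
from see import *
where(); f=arm.grab_frame('scene'); slot(f); t,o=see()
plan([((.56,.25,.28),down(150),.07,0),((.41,.305,.13),down(189),.07,0),((.407,.307,.09),down(189),.07,0)])
E
```

```text
t 33.2 tcp [0.6503 0.1216 0.2853] yaw 95.5 F [-0.4  0.9  0. ] w 0.07 gf 0.0
rail -.10..+.42: ....................cccccc..ccccc..ccccccR.R.........
blank px [145. 249.] cab [0.5093 0.5273] yaw 148.6 d 0.0423
blank px [213. 257.] cab [0.4052 0.307 ] yaw 8.0 d 0.0426
[[0.07,[0.016,-0.01,0.006],[0.02,-0.04,-0.12]],[0.07,[0.017,-0.007,0.006],[0.02,-0.04,-0.12]],[0.07,[0.018,-0.005,0.005],[0.03,-0.04,-0.11]],[0.07,[0.019,-0.003,0.004],[0.02,-0.04,-0.12]],[0.07,[0.019,-0.001,0.004],[0.02,-0.04,-0.12]],[0.07,[0.019,0.002,0.003],[0.02,-0.04,-0.12]],[0.07,[0.019,0.004,0.002],[0.02,-0.04,-0.12]],[0.07,[0.019,0.006,0.001],[0.03,-0.04,-0.11]],[0.07,[0.031,-0.005,0.03],[0,0,-0.14]],[0.07,[0.032,-0.001,0.03],[0,0,-0.13]],[0.07,[0.032,0.003,0.03],[0,0,-0.14]],[0.07,[0.031,0.007,0.03],[0,0,-0.14]],[0.07,[0.03,0.012,0.03],[0,0,-0.13]],[0.07,[0.002,0.003,0.04],[0,0,0]]]
end [0.407  0.3075 0.0905] 14
```

Three queued. Fetch the fourth.

Request:
{"method": "jog_arm", "body": {
  "deltas": [
    [0.07,[0.016,-0.01,0.006],[0.02,-0.04,-0.12]],
    [0.07,[0.017,-0.007,0.006],[0.02,-0.04,-0.12]],
    [0.07,[0.018,-0.005,0.005],[0.03,-0.04,-0.11]],
    [0.07,[0.019,-0.003,0.004],[0.02,-0.04,-0.12]],
    [0.07,[0.019,-0.001,0.004],[0.02,-0.04,-0.12]],
    [0.07,[0.019,0.002,0.003],[0.02,-0.04,-0.12]],
    [0.07,[0.019,0.004,0.002],[0.02,-0.04,-0.12]],
    [0.07,[0.019,0.006,0.001],[0.03,-0.04,-0.11]],
    [0.07,[0.031,-0.005,0.03],[0,0,-0.14]],
    [0.07,[0.032,-0.001,0.03],[0,0,-0.13]],
    [0.07,[0.032,0.003,0.03],[0,0,-0.14]],
    [0.07,[0.031,0.007,0.03],[0,0,-0.14]],
    [0.07,[0.03,0.012,0.03],[0,0,-0.13]],
    [0.07,[0.002,0.003,0.04],[0,0,0]],
    [0.07,[0,0,0],[0,0,0]],
    [0.07,[0,0,0],[0,0,0]]
  ]
}}

```text
t: 34.9
tool_pos: [0.4069, 0.3068, 0.0901]
eef_rot: [0.24, -3.127, 0.008]
wrist_force: [-0.6, 0.3, 0.7]
gripper_width: 0.07
grasp_force: 0.0
```

```bash
python3 - <<'E'
from see import *
where(); see(); plan(pick((.4068,.3072),188,.013)[1:-1])
E
```

```text
t 34.9 tcp [0.4069 0.3068 0.0901] yaw -171.2 F [-0.6  0.3  0.7] w 0.07 gf 0.0
blank px [312. 229.] cab [ 0.5006 -0.0281] yaw -9.9 d 0.0367
drilled px [292. 242.] cab [0.4512 0.0358] yaw -2.6 d 0.0395
blank px [145. 249.] cab [0.513  0.5442] yaw 174.0 d 0.0382
[[0.07,[0.001,0,0.029],[0,0,0.01]],[0.07,[0.001,0,0.03],[0,0,0]],[0.07,[0,0,0.02],[0,0,0]],[0.03,[0,0,0],[0,0,0]],[0.03,[0,0,0],[0,0,0]],[0.03,[0,0,0],[0,0,0]],[0.03,[0,0,0],[0,0,0]],[0.03,[0,0,0],[0,0,0]]]
end [0.4066 0.3071 0.0129] 8
```

Request:
{"method": "jog_arm", "body": {
  "deltas": [
    [0.07,[0,0,0.029],[0,0,0.01]],
    [0.07,[0,0,0.03],[0,0,0]],
    [0.07,[0,0,0.015],[0,0,0]],
    [0.07,[0,0,0],[0,0,0]],
    [0.03,[0,0,0],[0,0,0]],
    [0.03,[0,0,0],[0,0,0]],
    [0.03,[0,0,0],[0,0,0]],
    [0.03,[0,0,0],[0,0,0]],
    [0.03,[0,0,0],[0,0,0]],
    [0.03,[0,0,-0.04],[0,0,0]],
    [0.03,[0,0,-0.04],[0,0,0]],
    [0.03,[0,0,-0.04],[0,0,0]],
    [0.03,[0,0,-0.04],[0,0,0]],
    [0.03,[0,0,-0.04],[0,0,0]],
    [0.03,[0,0,-0.04],[0,0,0]],
    [0.03,[0,0,0],[0,0,0]],
    [0.03,[0,0,0],[0,0,0]]
  ]
}}

```text
t: 36.65
tool_pos: [0.409, 0.3086, 0.2591]
eef_rot: [-0.224, 3.133, -0.001]
wrist_force: [-0.4, 1.0, -1.6]
gripper_width: 0.0375
grasp_force: 36.4
```

```bash
python3 - <<'E'
from see import *
where(); plan([((.56,.29,.27),down(143),.03,0)]+load(-.061,.017)[:-1])
E
```

```text
t 36.65 tcp [0.409  0.3086 0.2591] yaw -171.8 F [-0.4  1.  -1.6] w 0.0375 gf 36.4
[[0.03,[-0.024,-0.007,-0.002],[0,0,0.13]],[0.03,[-0.026,-0.003,-0.002],[0,0,0.13]],[0.03,[-0.025,0,-0.001],[0,0,0.13]],[0.03,[-0.025,0.003,-0.002],[0,0,0.14]],[0.03,[-0.025,0.007,-0.002],[0,0,0.13]],[0.03,[-0.023,0.009,-0.002],[0,0,0.13]],[0.03,[-0.024,-0.011,-0.001],[-0.02,0.05,0.12]],[0.03,[-0.026,-0.008,-0.002],[-0.02,0.04,0.12]],[0.03,[-0.026,-0.005,-0.003],[-0.02,0.05,0.11]],[0.03,[-0.027,-0.002,-0.004],[-0.02,0.05,0.12]],[0.03,[-0.026,0.001,-0.006],[-0.02,0.05,0.12]],[0.03,[-0.025,0.004,-0.007],[-0.02,0.04,0.12]],[0.03,[-0.025,0.008,-0.008],[-0.02,0.05,0.11]],[0.03,[-0.01,0,0.024],[0,0,0]],[0.03,[-0.01,0,0.024],[0,0,0]]]
end [0.649  0.1218 0.222 ] 15
```

Request:
{"method": "jog_arm", "body": {
  "deltas": [
    [0.03,[-0.024,-0.007,-0.002],[0,0,0.13]],
    [0.03,[-0.026,-0.003,-0.002],[0,0,0.13]],
    [0.03,[-0.025,0,-0.001],[0,0,0.13]],
    [0.03,[-0.025,0.003,-0.002],[0,0,0.14]],
    [0.03,[-0.025,0.007,-0.002],[0,0,0.13]],
    [0.03,[-0.023,0.009,-0.002],[0,0,0.13]],
    [0.03,[-0.024,-0.011,-0.001],[-0.02,0.05,0.12]],
    [0.03,[-0.026,-0.008,-0.002],[-0.02,0.04,0.12]],
    [0.03,[-0.026,-0.005,-0.003],[-0.02,0.05,0.11]],
    [0.03,[-0.027,-0.002,-0.004],[-0.02,0.05,0.12]],
    [0.03,[-0.026,0.001,-0.006],[-0.02,0.05,0.12]],
    [0.03,[-0.025,0.004,-0.007],[-0.02,0.04,0.12]],
    [0.03,[-0.025,0.008,-0.008],[-0.02,0.05,0.11]],
    [0.03,[-0.01,0,0.02],[0,0,0]],
    [0.03,[-0.01,0,0.02],[0,0,0]],
    [0.03,[0,0,0],[0,0,0]],
    [0.03,[0,0,0],[0,0,0]]
  ]
}}

```text
t: 38.35
tool_pos: [0.6472, 0.1186, 0.2252]
eef_rot: [-1.926, -2.115, -0.325]
wrist_force: [1.2, 1.3, -0.7]
gripper_width: 0.0377
grasp_force: 36.3
```

```bash
python3 - <<'E'
from plan import *
S=arm.read_state(); print((RAIL[0].T@(S['tool_pos']-RAIL[1])).round(4), (railrot().inv()*R.from_rotvec(S['eef_rot'])).as_rotvec().round(3)); plan(load(-.061,.017)[2:])
E
```

```text
[-0.0592 -0.002   0.0329] [ 0.011 -0.003  0.   ]
[[0.03,[0.001,0.001,0.007],[-0.01,0,0]],[0.03,[0.001,0.001,0.007],[0,0,0]]]
end [0.6485 0.1254 0.2127] 2
```

Request:
{"method": "jog_arm", "body": {
  "deltas": [
    [0.03,[0.001,0.001,0.007],[-0.01,0,0]],
    [0.03,[0.001,0.001,0.006],[0,0,0]],
    [0.03,[0,0,0.002],[0,0,0]],
    [0.03,[0,0,0],[0,0,0]]
  ]
}}

```text
t: 38.75
tool_pos: [0.6499, 0.1262, 0.2142]
eef_rot: [-1.931, -2.122, -0.341]
wrist_force: [-1.1, 0.2, -0.4]
gripper_width: 0.0373
grasp_force: 36.3
```

Request:
{"method": "jog_arm", "body": {
  "deltas": [
    [0.03,[0,0,0.002],[0,0,0]],
    [0.03,[0,0,0],[0,0,0]],
    [0.07,[0,0,0],[0,0,0]],
    [0.07,[0,0,0],[0,0,0]],
    [0.07,[0,0,0],[0,0,0]],
    [0.07,[0,0,0],[0,0,0]],
    [0.07,[0,0,0],[0,0,0]],
    [0.07,[0,0,0],[0,0,0]],
    [0.07,[0,0,-0.04],[0,0,0]],
    [0.07,[0.02,0,-0.03],[0,0,0]],
    [0.07,[0.03,0,-0.02],[0,0,0]],
    [0.07,[0,0,0],[0,0,0]]
  ]
}}

```text
t: 39.95
tool_pos: [0.6504, 0.1448, 0.3206]
eef_rot: [-1.932, -2.127, -0.353]
wrist_force: [0.0, 0.6, -0.0]
gripper_width: 0.0698
grasp_force: 0.0
```

```bash
python3 - <<'E'
from see import *
where(); f=arm.grab_frame('scene'); slot(f); save('q4',f['pixels'][100:250,90:400],2.5)
E
```

```text
t 39.95 tcp [0.6504 0.1448 0.3206] yaw 95.6 F [ 0.   0.6 -0. ] w 0.0698 gf 0.0
rail -.10..+.42: ............cccccc.RccccccR.ccccc...cccccR.R.........
```

View pics/q4.png

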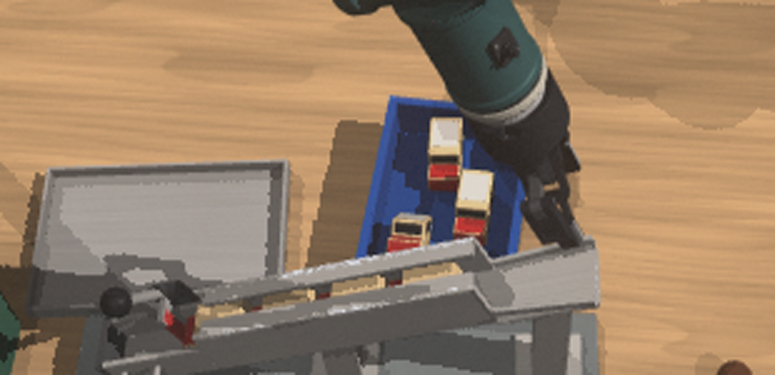

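```bash
python3 - <<'E'
from plan import *
A,o=RAIL; k=rp(.333,.075,.138); h=k.copy(); h[2]=.29; k[2]=.18; print(k)
D=down(5.3); plan([((.62,0,.33),down(50),0,0),(h,D,0,0),([k[0],k[1],.2],D,0,0)])
E
```

```text
[ 0.76113152 -0.27705033  0.18      ]
[[0,[-0.018,-0.006,-0.009],[-0.02,-0.05,0.11]],[0,[-0.019,-0.004,-0.007],[-0.02,-0.04,0.11]],[0,[-0.02,-0.001,-0.007],[-0.01,-0.05,0.12]],[0,[-0.02,0,-0.006],[-0.02,-0.05,0.11]],[0,[-0.021,0.004,-0.005],[-0.02,-0.05,0.11]],[0,[-0.019,0.005,-0.004],[-0.02,-0.04,0.11]],[0,[-0.02,0.008,-0.003],[-0.02,-0.05,0.12]],[0,[-0.017,0.041,0.006],[0,0,0.11]],[0,[-0.013,0.043,0.006],[0,0,0.11]],[0,[-0.008,0.043,0.005],[0,0,0.11]],[0,[-0.002,0.044,0.006],[0,0,0.11]],[0,[0.002,0.045,0.006],[0,0,0.11]],[0,[0.006,0.044,0.006],[0,0,0.11]],[0,[0.012,0.043,0.006],[0,0,0.12]],[0,[0,0,0.045],[0,0,0]],[0,[0,0,0.045],[0,0,0]]]
end [ 0.7616 -0.2775  0.1997] 16
```

Request:
{"method": "jog_arm", "body": {
  "deltas": [
    [0,[-0.018,-0.006,-0.009],[-0.02,-0.05,0.11]],
    [0,[-0.019,-0.004,-0.007],[-0.02,-0.04,0.11]],
    [0,[-0.02,-0.001,-0.007],[-0.01,-0.05,0.12]],
    [0,[-0.02,0,-0.006],[-0.02,-0.05,0.11]],
    [0,[-0.021,0.004,-0.005],[-0.02,-0.05,0.11]],
    [0,[-0.019,0.005,-0.004],[-0.02,-0.04,0.11]],
    [0,[-0.02,0.008,-0.003],[-0.02,-0.05,0.12]],
    [0,[-0.017,0.041,0.006],[0,0,0.11]],
    [0,[-0.013,0.043,0.006],[0,0,0.11]],
    [0,[-0.008,0.043,0.005],[0,0,0.11]],
    [0,[-0.002,0.044,0.006],[0,0,0.11]],
    [0,[0.002,0.045,0.006],[0,0,0.11]],
    [0,[0.006,0.044,0.006],[0,0,0.11]],
    [0,[0.012,0.043,0.006],[0,0,0.12]],
    [0,[0,0,0],[0,0,0]],
    [0,[0,0,0],[0,0,0]]
  ]
}}

```text
t: 41.6
tool_pos: [0.7582, -0.2798, 0.2811]
eef_rot: [-3.137, -0.134, 0.015]
wrist_force: [0.2, 0.7, 0.3]
gripper_width: 0.0001
grasp_force: 0.0
```

```bash
python3 - <<'E'
from see import *
where(); plan([((.761,-.277,.182),down(5.3),0,0)])
f=arm.grab_frame('top'); save('q5',np.hstack([f['pixels'][120:270,230:450],arm.grab_frame('scene')['pixels'][130:280,80:200]]),2.2)
E
```

```text
t 41.6 tcp [ 0.7582 -0.2798  0.2811] yaw 4.9 F [0.2 0.7 0.3] w 0.0001 gf 0.0
[[0,[0.001,-0.001,0.033],[0,0,0]],[0,[0.002,-0.001,0.033],[0,0.01,0]],[0,[0.001,0,0.033],[0,0,-0.01]]]
end [ 0.7613 -0.2774  0.1821] 3
```

View pics/q5.png

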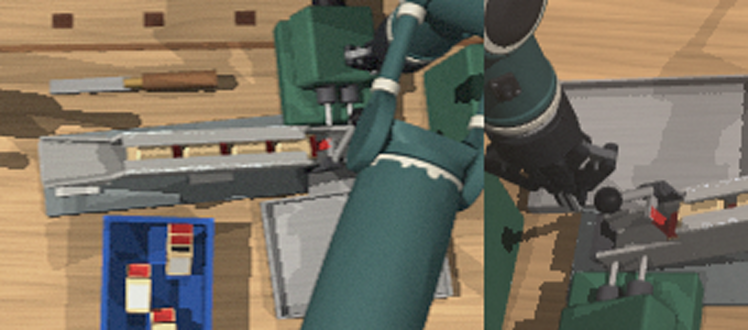

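Request:
{"method": "jog_arm", "body": {
  "deltas": [
    [0,[0.004,-0.002,0.03],[0,0,0]],
    [0,[0,0,0.03],[0,0,0]],
    [0,[0,0,0.02],[0,0,0]],
    [0,[0,0,0.018],[0,0,0]],
    [0,[0,0,0],[0,0,0]]
  ]
}}

```text
t: 42.2
tool_pos: [0.7609, -0.2743, 0.1842]
eef_rot: [-3.137, -0.139, 0.015]
wrist_force: [-0.1, -0.9, -0.8]
gripper_width: 0.0003
grasp_force: 0.0
```

Request:
{"method": "jog_arm", "body": {
  "deltas": [
    [0,[-0.015,0,0],[0,0,0]],
    [0,[-0.01,0,0],[0,0,0]],
    [0,[-0.01,0,0],[0,0,0]],
    [0,[-0.01,0,0],[0,0,0]],
    [0,[-0.01,0,0],[0,0,0]],
    [0,[-0.01,0,0],[0,0,0]],
    [0,[-0.01,0,0],[0,0,0]],
    [0,[-0.01,0,0],[0,0,0]],
    [0,[-0.01,0,0],[0,0,0]],
    [0,[-0.01,0,0],[0,0,0]],
    [0,[-0.01,0,0],[0,0,0]],
    [0,[-0.008,0,0],[0,0,0]],
    [0,[-0.005,0,0],[0,0,0]],
    [0,[0,0,0],[0,0,0]]
  ]
}}

```text
t: 43.6
tool_pos: [0.6339, -0.2875, 0.1875]
eef_rot: [3.138, 0.136, -0.01]
wrist_force: [-0.3, -0.4, 0.4]
gripper_width: -0.0001
grasp_force: 0.0
```

Request:
{"method": "jog_arm", "body": {
  "deltas": [
    [0,[-0.004,0,0],[0,0,0]],
    [0,[-0.003,0,0],[0,0,0]],
    [0,[0,0,0],[0,0,0]]
  ]
}}

```text
t: 43.9
tool_pos: [0.628, -0.288, 0.188]
eef_rot: [3.138, 0.136, -0.007]
wrist_force: [0.6, -0.4, 0.4]
gripper_width: 0.0003
grasp_force: 0.2
```

```bash
python3 - <<'E'
from see import *
where(); f=arm.grab_frame('scene'); slot(f); save('q6',f['pixels'][120:260,90:330],3.2)
print([proj(f,rp(.333,-.03+.095*np.cos(.96+a),.06+.095*np.sin(.96+a))).round(1) for a in(0,.9,1.05,1.2)])
E
```

```text
t 43.9 tcp [ 0.628 -0.288  0.188] yaw 5.0 F [ 0.6 -0.4  0.4] w 0.0003 gf 0.2
rail -.10..+.42: .....................ccccccR.cccccc.ccccccR.ccccccR..
[array([136. , 222.5]), array([137.5, 190.6]), array([139.4, 187.1]), array([141.6, 184.3])]
```

View pics/q6.png

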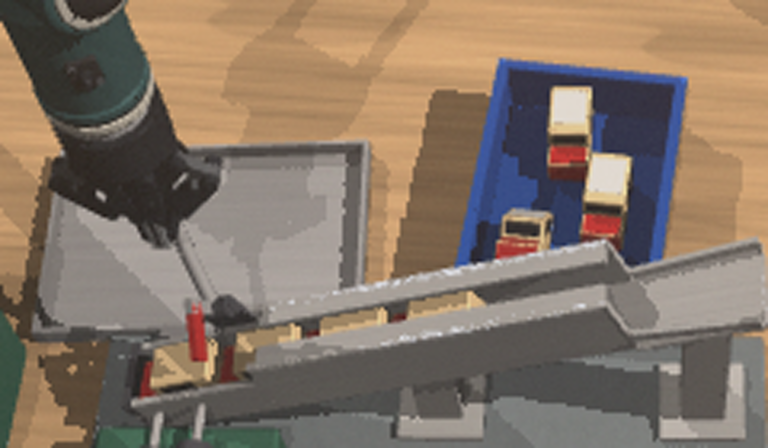

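Request:
{"method": "jog_arm", "body": {
  "deltas": [
    [0,[-0.003,0,0],[0,0,0]],
    [0,[-0.003,0,0],[0,0,0]],
    [0,[0,0,0],[0,0,0]]
  ]
}}

```text
t: 44.25
tool_pos: [0.6225, -0.2884, 0.1882]
eef_rot: [3.138, 0.136, -0.005]
wrist_force: [2.7, 1.0, -1.5]
gripper_width: -0.0001
grasp_force: 1.4
```

Request:
{"method": "jog_arm", "body": {
  "deltas": [
    [0,[-0.003,0,0],[0,0,0]],
    [0,[-0.002,0,0],[0,0,0]],
    [0,[0,0,0],[0,0,0]]
  ]
}}

```text
t: 44.55
tool_pos: [0.6218, -0.2884, 0.1885]
eef_rot: [3.137, 0.136, 0.009]
wrist_force: [15.4, 0.6, -8.0]
gripper_width: -0.0002
grasp_force: 7.5
```

Hard stop reached. Back off (+x), then up and away.

Request:
{"method": "jog_arm", "body": {
  "deltas": [
    [0,[0.015,0,0],[0,0,0]],
    [0,[0.015,0,0],[0,0,0]],
    [0,[0,0,-0.04],[0,0,0]],
    [0,[0,0,-0.04],[0,0,0]],
    [0,[0,0,-0.04],[0,0,0]],
    [0,[-0.04,0.03,0],[0,0,0]],
    [0,[-0.04,0.03,0],[0,0,0]],
    [0,[-0.04,0.03,0],[0,0,0]],
    [0,[-0.04,0.03,0],[0,0,0]],
    [0,[-0.04,0.03,0],[0,0,0]],
    [0,[0,0,0],[0,0,0]],
    [0,[0,0,0],[0,0,0]]
  ]
}}

```text
t: 45.75
tool_pos: [0.4598, -0.4539, 0.3092]
eef_rot: [3.138, 0.131, -0.008]
wrist_force: [-0.5, 0.2, 0.2]
gripper_width: 0.0002
grasp_force: 0.0
```

```bash
python3 - <<'E'
from see import *
where(); f=arm.grab_frame('scene'); slot(f); save('q7',f['pixels'][120:300,60:420],2.2)
p=proj(f,rp(.333,-.03+.095*np.cos(2.16),.06+.095*np.sin(2.16))).astype(int); g=f['pixels'].max(2)
m=(g<60)[p[1]-15:p[1]+15,p[0]-15:p[0]+15]; n,l,st,c=cv2.connectedComponentsWithStats(m.astype(np.uint8)); print(p,[(st[i,4],c[i]+p-15) for i in range(1,n) if st[i,4]>15])
E
```

```text
t 45.75 tcp [ 0.4598 -0.4539  0.3092] yaw 4.8 F [-0.5  0.2  0.2] w 0.0002 gf 0.0
rail -.10..+.42: .....................ccccccR.cccccc.ccccccR.ccccccR..
[141 184] [(np.int32(80), array([141.625, 183.15 ]))]
```

View pics/q7.png

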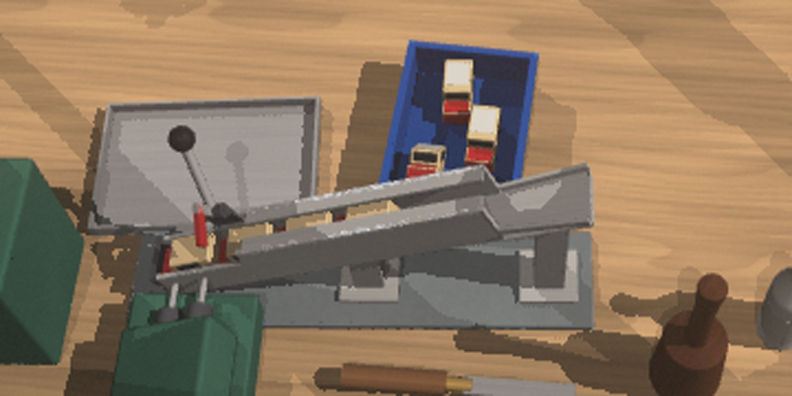

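The knob sits at its fully open position (about 141,184 px) and the first body is in the nest with three queued behind it. All three drilled bodies are in the tote and the bystanders have not moved, so I am handing in.

```bash
python3 -c "
from bench import arm
print(arm.close_job())"
```

```text
the job is handed in; nothing more can be done
None
```

The job is handed in at about 46 s of robot time; the hand-in call returned no verdict. In the last picture the stop is fully up, the first blank is in the drilling nest with the other three queued behind it nose-first, all three drilled bodies are in the tote, and the mallet, chisel and glue bottle look undisturbed.

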